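Put the mallet away in the lockable tool station

TASK

Class is over: put the round wooden mallet away by lowering it handle-first through the ring of the tool station until its head rests on the ring, and let go. Then swing the steel keeper bar down over it until it is fully shut, and turn the black wing knob on the bar clockwise (seen from above) to its stop, a quarter turn, so that the cam tongue swings under the catch frame. Leave the drink bottle and the white jar standing where they are.

Things in the scene. Friction and masses are not known exactly. Their poses are not given: they have to be found in the camera images.
- mallet_head (a point): Centre of the head of the loose, round wooden mallet (160 g) that stands upright on its handle's flat end, head up, on a 3 mm card. z: up along it; same all round. Head: dark wood cylinder, 56 mm diameter, 45 mm high, this point at half height. Handle: pale wood, 75 mm long below the head, 25 mm thick, 30 mm at its bottom end, which lies 97.5 mm below this point.
- ring_top (a point): Centre of the top face of the fixed tool station's steel ring: hole 38 mm, outside 54 mm, 12 mm high, top 103 mm above the table. The head's underside rests here (its centre then 22.5 mm above this point). Axes are the station's, z up. Along y a 22 mm wide arm, no higher than the ring, joins it to the hinge post (+y) and catch post (-y); the ring's -x and +x sides are open.
- catch_frame (a point): Mid-point of the catch frame's slot, station axes, 77 mm to the ring's -y and 50 mm above its top: two steel edges, 20 mm wide and 70 mm long along y, 28 mm apart, fixed to the grey catch post beyond (39 mm to -y). The cam tongue on the bar's underside passes down between them and, turned, lies under the edge on the -x side.
- keeper_hinge (a point): Mid-point of the keeper bar's hinge axis, on a grey post 85 mm to the ring's +y, 54 mm above the ring's top. The axis is level, along this point's x (station axes).
- keeper_tab (a point): Middle of the free flat tab at the end of the steel keeper bar, on its upper (when open: outer, +y) face, 175 mm from the hinge axis. Bar: 40 mm wide, 6 mm thick, reaching 195 mm from the axis; the tab is the last 40 mm, beyond the wing knob (145 mm from the axis, on the same face, standing 42 mm out). z: out of that face; y: towards the hinge.
- keeper (a joint): Bar angle, rad: 0 = shut, level over the ring, from the hinge to the station's -y, 6 mm above the head of a fully seated mallet; pi/2 = upright; 2.1 = stop, leaning back to +y. Starts 1.8 to 2.05. Stiff hinge (0.15 N m, bar and knob 0.26 kg): steeper than about 0.9 it stays where left; pushed lower it sinks shut by its own weight in about 2 s.
- wing_knob (a joint): Wing knob on the bar, rad: 0 = unlocked, wing across the bar; grows clockwise seen from above (bar shut) to the stop at 1.57 = locked, wing along the bar and cam tongue under the frame edge. Starts at 0 to 0.15. Turns stiffly (0.06 N m), stays where left.
- knob_grip (a point): Grip point of the black wing knob, on its axis, in the wing's upper half: 30 mm above the bar's face, 12 mm below the wing's top edge. Wing: flat blade 54 mm long (this point's x), 10 mm thick (y), from 4 to 42 mm above the bar; under it a 28 mm disc, 5 mm high. z: the axis, away from the bar. Bar shut: 87 mm above the ring's top, 60 mm to its -y.
- bottle_mid (a point): Middle (half-way up) of a clear drink bottle with a green cap, 62 mm diameter, 150 mm high, that stands near the mallet; not to be moved.
- jar_mid (a point): Middle (half-way up) of a closed white jar with a blue lid, 68 mm diameter, 85 mm high, that stands near the mallet; not to be moved.
Mind the look-alikes: they are no part of the job. Of the things that look like the part that bears mallet_head, take the one that is farthest to the robot's right at the start.

How it is judged:
By the outcome, as a careful person would: the job done as asked, in the order asked, and still so for the second after the job is handed in, with the robot touching nothing.
It also fails if it takes over 72 s, if anything falls off the work surface, if the arm or the gripper's body presses on something with over 40 N, if the wrist force passes 120 N, or if a joint passes its speed limit or range.

ROBOT

A 6-joint arm with a two-finger parallel gripper is mounted at the origin on the work surface. World frame = base frame: x ahead of the robot, y to its left, z up, the work surface at z = 0. Lengths are in mm, angles in rad, forces in N, time in s.
With the tool pointing down it reaches from about 350 to 975 mm from the base axis. Payload 7.1 kg.
Tool frame: the origin (TCP) lies at the very end of the fingers, on their centre line; the grasp point (between the pads) lies 19 mm behind it; y points along the fingers, x is the direction in which the jaws open and shut, and the axes are right-handed (so a half turn about y gives the same grasp; the last joint's range is limited). The gripper opens to 88 mm and grips with 3 to 60 N. Pads are 20 mm wide; open, the fingers measure 115 mm over their backs; the gripper's body (75 mm by 178 mm) begins 61 mm behind the grasp point.
Start: joints at [1.24, 0.423, 1.63, -0, 1.089, -0.019], TCP at [191.701, 594.858, 222.675] pointing down, gripper open.
Joint ranges: [-3, 3], [-0.9, 2.11], [0.09, 2.58], [-1.31, 4.45], [0.11, 2.69], [-2.54, 2.54]. Speed limits (rad/s): [2.39, 2.39, 3.01, 3.14, 3.14, 3.14].

INTERFACE

Orientations are given as a rotation vector (axis times angle).
In Python, from workcell import ctrl gives the robot as it stands. The module is installed in compiled form; this text tells all that it offers.
- The arm moves only by the tool jog_arm, never from a script. Its argument "steps" is a list of rows, each an object with "turn": the turn, a rotation vector about the world's x, y, z scaled (see below), a list of three; "dp": the shift along the world's x, y, z scaled (see below), a list of three; "claw": the opening, from 0 (shut) to 1 (fully open). In form: [{"turn": [wx, wy, wz], "dp": [x, y, z], "claw": claw}, ...]. A call has 1 to 12 rows; each row is the pose to reach, as a shift and turn from the pose measured when the call began, turning the shorter way round; what a row does not reach only later rows make up. The controller multiplies each number of a shift by 80 mm and each number of a turn by pi rad. A row lasts 1/12 s, in which the tool goes at most 41.7 mm and 7.16 degrees, less where a joint would pass 70% of its speed; a pose out of reach is approached as far as the arm can. A call with a number of a shift or a turn outside -1 to 1 is refused whole. A call with a gripper value outside its range is refused whole. The fingers move at their own pace and stop on an object; the grip force is fixed at half the most. Time passes only in rows, so rows that repeat a pose let the fingers close. It gives the time, the measured TCP pose, the force and the opening at its end, in the units of the state.
- ctrl.get_obs(): the state, without advancing time (a new reading comes with each control period).
- ctrl.get_image(name): name is "scene" or "top" or "wrist"; returns a dict with "img" (384x512x3 uint8, red, green, blue), "range_z" (384x512 float32, mm along the optical axis (not along the pixel's ray), 0 where there is no reading), "fovy" (degrees; the focal length in pixels is half the picture's height over the tangent of half this angle, whatever the lens; pixels are square), "cx", "cy" (the principal point, pixels), "camera_from_world" (4x4, takes a point from world to camera coordinates); the wrist camera has in their place "hand_eye" (4x4, takes a point from camera to tool coordinates, whose origin is the TCP and whose axes are the tool frame's). Camera axes: x right, y down, z forward; pixel columns grow to the right and rows downward; lengths in mm; the calibration is good to about 2 mm. A picture is of the moment at which its call begins: read the wrist's pose just before it.
- ctrl.close_job(): hands the job in, once; it reports no verdict.
The state is a dict: "t": time; "qpos": joint angles; "qvel": joint speeds; "joint_torque": joint torques, N m; "ee_pos": TCP position; "orientation": TCP orientation; "ft_force": force on the tool from outside, world axes, zero at the start; "moment": the same for the moment, N m; "width": finger opening in mm.
Only numpy, scipy, OpenCV 4.12 (cv2) and the standard library are available. Lean on these libraries where they do the work, as an engineer would, in place of code of your own. Each camera call takes 0.05 s, during which the arm holds its last target.

## Working session

There is one attempt and no reset: what is moved stays moved. The work goes in short steps, Python scripts to look and compute and a tool call to move; the robot and the scene stay as the last step left them, time stands still between calls to the robot, and variables do not carry over. Pictures are saved under pics/ and viewed, and the job is handed in when it is done.

Besides the shell and the picture viewer there is one more tool, called after "Request:" as name(argument=value, ...), one argument or row to a line, values as JSON. jog_arm: Moves the arm, as the interface text tells. Its arguments: {"type":"object","properties":{"steps":{"type":"array","items":{"type":"object","properties":{"turn":{"type":"array","items":{"type":"number"}},"dp":{"type":"array","items":{"type":"number"}},"claw":{"type":"number"}}}}},"required":["steps"]}

```bash
mkdir -p pics; cat > h.py <<'E'
import numpy as np, cv2
from workcell import ctrl
from scipy.spatial.transform import Rotation as R
def grab(n,save=None):
    o=ctrl.get_obs(); d=ctrl.get_image(n); 
    f=d['img'].shape[0]/2/np.tan(np.radians(d['fovy'])/2)
    if n=='wrist':
        T=np.eye(4);T[:3,:3]=R.from_rotvec(o['orientation']).as_matrix();T[:3,3]=o['ee_pos']
        W=T@d['hand_eye']
    else: W=np.linalg.inv(d['camera_from_world'])
    np.savez('%s.npz'%n,img=d['img'],z=d['range_z'],W=W,f=f,cx=d['cx'],cy=d['cy'])
    if save: cv2.imwrite('pics/'+save,d['img'][:,:,::-1])
    return L(n)
class L:
    def __init__(s,n):
        q=np.load('%s.npz'%n); s.img=q['img'];s.z=q['z'];s.W=q['W'];s.f=float(q['f']);s.cx=float(q['cx']);s.cy=float(q['cy'])
    def cloud(s):
        v,u=np.mgrid[:s.z.shape[0],:s.z.shape[1]]
        P=np.stack([(u-s.cx)/s.f*s.z,(v-s.cy)/s.f*s.z,s.z],-1)
        P=P@s.W[:3,:3].T+s.W[:3,3]; P[s.z<=0]=np.nan
        return P
    def proj(s,p):
        c=(np.array(p)-s.W[:3,3])@s.W[:3,:3]; return c[0]/c[2]*s.f+s.cx,c[1]/c[2]*s.f+s.cy
    def ray(s,u,v,z):
        d=s.W[:3,:3]@np.array([(u-s.cx)/s.f,(v-s.cy)/s.f,1]); o=s.W[:3,3]; return o+d*(z-o[2])/d[2]
def crop(n,u0,v0,u1,v1,k,save):
    im=L(n).img[v0:v1,u0:u1,::-1]; cv2.imwrite('pics/'+save,cv2.resize(im,None,fx=k,fy=k,interpolation=cv2.INTER_CUBIC))
E
python3 - <<'E'
from h import *
for n in ['scene','top','wrist']:
    d=grab(n,n+'0.png'); print(n,d.W.round(2),d.f)
print(ctrl.get_obs())
E
```

```text
scene [[ 4.60000e-01  7.10000e-01 -5.30000e-01  1.11387e+03]
 [ 8.90000e-01 -3.80000e-01  2.60000e-01 -1.65730e+02]
 [-2.00000e-02 -5.90000e-01 -8.10000e-01  1.11509e+03]
 [ 0.00000e+00  0.00000e+00  0.00000e+00  1.00000e+00]] 373.3701634924019
top [[-3.00000e-02 -9.80000e-01  2.20000e-01  2.43170e+02]
 [-1.00000e+00  3.00000e-02 -1.00000e-02  1.52070e+02]
 [-0.00000e+00 -2.20000e-01 -9.80000e-01  1.25808e+03]
 [ 0.00000e+00  0.00000e+00  0.00000e+00  1.00000e+00]] 438.26979343371244
wrist [[ 3.1000e-01  9.2000e-01  2.5000e-01  1.2295e+02]
 [ 9.5000e-01 -3.0000e-01 -8.0000e-02  6.1706e+02]
 [-0.0000e+00  2.6000e-01 -9.6000e-01  3.8409e+02]
 [ 0.0000e+00  0.0000e+00  0.0000e+00  1.0000e+00]] 288.5699458113564
{'t': 0.15, 'qpos': array([ 1.24000550e+00,  4.23667219e-01,  1.63050234e+00, -1.96830801e-05,
        1.08860685e+00, -1.90277638e-02]), 'qvel': array([ 8.22427085e-04, -3.38786089e-03, -1.93492117e-03, -6.02286148e-05,
        4.97139047e-04,  1.46488024e-04]), 'joint_torque': array([ 8.68102306e-04, -5.44980562e+01, -2.73922920e+01,  6.43909746e-02,
        2.03743007e-02, -9.74253339e-05]), 'ee_pos': array([191.56730579, 594.46284864, 222.08383529]), 'orientation': array([-1.34141702, -0.97584876,  0.97744113]), 'ft_force': array([-0.78962076,  0.08008005,  0.612848  ]), 'moment': array([ 0.00226721, -0.01782861, -0.03248264]), 'width': 87.80912704791788}
```

View pics/scene0.png

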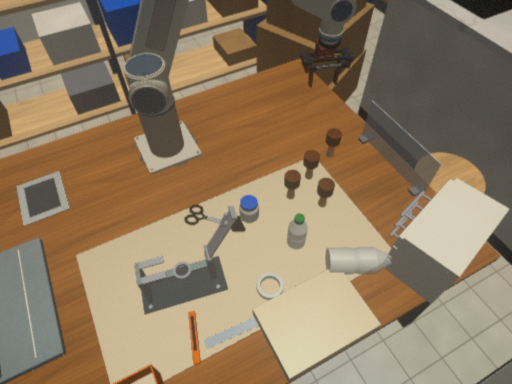

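View pics/top0.png

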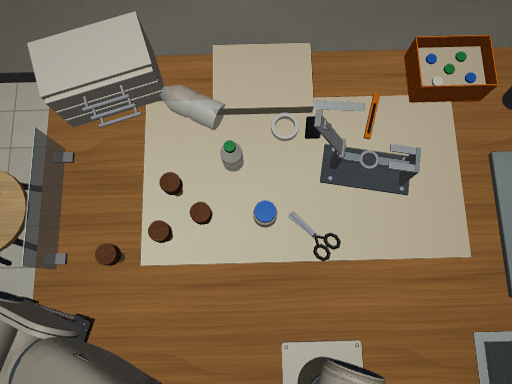

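View pics/wrist0.png

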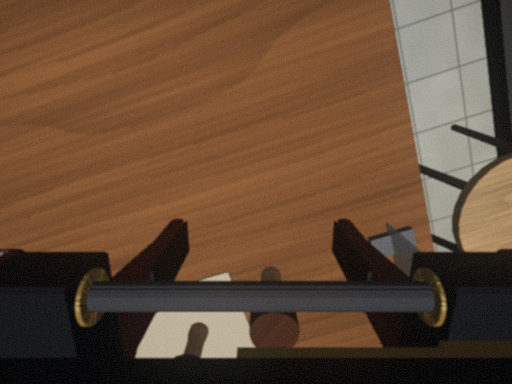

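```bash
python3 - <<'E'
from h import *
crop('top',300,80,430,200,6,'t1.png'); crop('scene',120,190,270,320,5,'s1.png')
for n in ['top','scene']:
    d=L(n);P=d.cloud()
    print(n)
    pts={'top':[(171,183),(201,213),(160,231),(108,254),(265,212),(231,147),(369,158),(405,155),(331,132),(340,170)],'scene':[(292,180),(312,158),(326,187),(333,137),(249,203),(299,220),(182,270)]}[n]
    for u,v in pts: print((u,v),np.nanmedian(P[v-1:v+2,u-1:u+2].reshape(-1,3),0).round(1))
# mallet head top by top cam
d=L('top');P=d.cloud();
for (u,v) in [(171,183),(201,213),(160,231),(108,254),(265,212),(231,147)]:
    z0=np.nanmedian(P[v-1:v+2,u-1:u+2,2])
    Q=P[v-16:v+17,u-16:u+17].reshape(-1,3); Q=Q[abs(Q[:,2]-z0)<4]
    (c,r)=cv2.minEnclosingCircle(Q[:,:2].astype(np.float32)); print(u,v,z0,len(Q),c,r,Q.mean(0))
E
```

```text
top
(171, 183) [533.5 391.6 122.8]
(201, 213) [450.1 311.8 122.6]
(160, 231) [404.9 418.3 120.9]
(108, 254) [349.3 551.3 119.5]
(265, 212) [454.8 143.   88.4]
(231, 147) [620.2 228.9 152.4]
(369, 158) [ 623.7 -172.    11.6]
(405, 155) [ 630.1 -279.6    8.5]
(331, 132) [620.3 -22.4 244.3]
(340, 170) [588.  -82.2  12. ]
scene
(292, 180) [469.6 301.2 122.7]
(312, 158) [415.8 416.1 119.9]
(326, 187) [547.4 386.4 121.8]
(333, 137) [364.2 541.9 118.7]
(249, 203) [462.8 139.9  87.2]
(299, 220) [630.6 226.8 150.9]
(182, 270) [ 546.2 -146.6   10. ]
171 183 122.80419055226844 304 (537.9992065429688, 396.48504638671875) 28.070539474487305 [538.0573474  397.02168774 122.90718686]
201 213 122.58811901847821 308 (454.5680236816406, 314.9456481933594) 27.934709548950195 [454.11312472 314.27345654 122.4780354 ]
160 231 120.85536083684326 293 (407.47174072265625, 423.5758056640625) 28.124265670776367 [407.58258932 423.15632831 121.99584726]
108 254 119.54883568747027 341 (351.1101989746094, 559.0587768554688) 28.076343536376953 [351.04361325 558.15160682 119.61763867]
265 212 88.37749851154877 328 (458.9849548339844, 142.93402099609375) 30.145605087280273 [458.50958409 143.18244386  87.96559715]
231 147 152.44583335669768 94 (625.647705078125, 233.18101501464844) 15.82327651977539 [625.05500501 233.66889678 152.71843203]
```

View pics/t1.png

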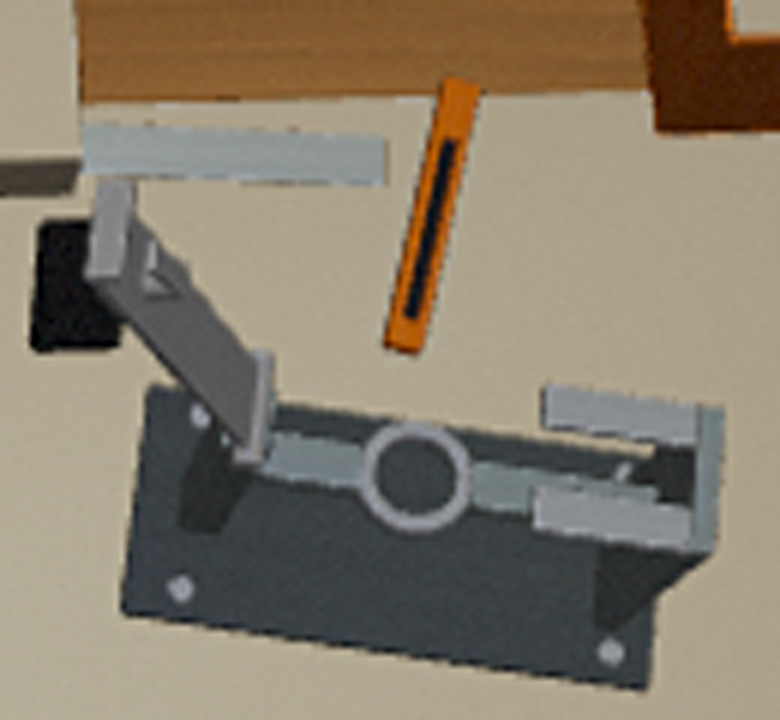

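View pics/s1.png

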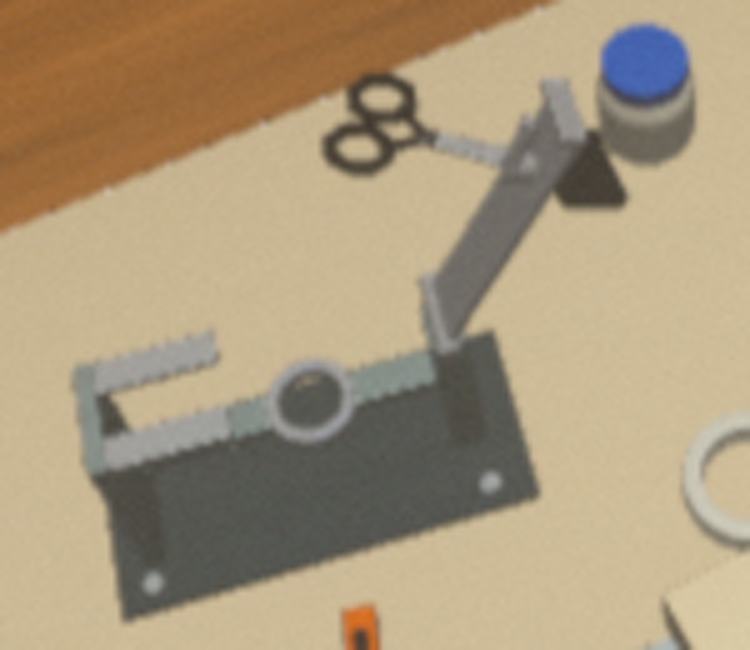

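```bash
python3 - <<'E'
from h import *
for n in ['top','scene']:
    d=L(n);P=d.cloud(); 
    m=(P[...,0]>400)&(P[...,0]<800)&(P[...,1]>-400)&(P[...,1]<50)
    def sel(lo,hi,x0,x1,y0,y1): 
        k=m&(P[...,2]>lo)&(P[...,2]<hi)&(P[...,0]>x0)&(P[...,0]<x1)&(P[...,1]>y0)&(P[...,1]<y1); return P[k]
    A=sel(98,107,400,800,-400,50); print(n,'ring z',len(A),A.min(0).round(1),A.max(0).round(1),np.median(A[:,2]))
    c=np.median(A,0)
    # circle fit
    A2=sel(100,106,400,800,-400,50)
    (cc,r)=cv2.minEnclosingCircle(A2[:,:2].astype(np.float32)); print('ring',cc,r)
    B=sel(148,160,400,800,-400,-150); print('frame',len(B),B.min(0).round(1),B.max(0).round(1),np.median(B[:,2]), cv2.minAreaRect(B[:,:2].astype(np.float32)))
    C=sel(100,330,400,800,-150,50); print('hinge',len(C),C.min(0).round(1),C.max(0).round(1))
    i=np.argsort(C[:,2])[::max(1,len(C)//25)]; print(C[i].round(0).tolist())
E
```

```text
top ring z 435 [ 539.4 -393.4   98. ] [799.5 -50.5 106.9] 102.56942798467799
ring (697.218994140625, -221.95236206054688) 199.6558380126953
frame 525 [ 538.6 -270.4  148. ] [ 618.8 -181.3  159.8] 153.3540809447618 ((578.7452392578125, -227.47647094726562), (82.18376159667969, 69.31411743164062), 79.8766860961914)
hinge 1004 [ 567.4 -149.3  100. ] [654.   44.4 330. ]
[[600.0, -112.0, 100.0], [573.0, -129.0, 101.0], [596.0, -128.0, 102.0], [603.0, -81.0, 104.0], [607.0, -109.0, 105.0], [612.0, -53.0, 113.0], [584.0, -60.0, 157.0], [595.0, -64.0, 164.0], [611.0, -59.0, 174.0], [600.0, -47.0, 190.0], [608.0, -40.0, 205.0], [614.0, -33.0, 221.0], [630.0, -29.0, 235.0], [609.0, -19.0, 248.0], [613.0, -9.0, 266.0], [610.0, 42.0, 271.0], [617.0, 32.0, 273.0], [616.0, 37.0, 275.0], [630.0, 25.0, 277.0], [619.0, 30.0, 279.0], [608.0, 17.0, 282.0], [613.0, -4.0, 287.0], [627.0, 4.0, 296.0], [604.0, 11.0, 304.0], [611.0, 1.0, 318.0], [635.0, 21.0, 330.0]]
scene ring z 348 [ 546.6 -386.2   98. ] [798.9 -57.4 106.9] 101.9853419437921
ring (698.4603271484375, -230.29737854003906) 185.45924377441406
frame 444 [ 537.3 -273.7  148.1] [ 617.3 -185.2  159.2] 153.03010801502052 ((577.2108154296875, -230.08905029296875), (80.06517028808594, 70.4715576171875), 79.51884460449219)
hinge 920 [ 565.6 -149.1  100.1] [651.4  41.9 330. ]
[[608.0, -117.0, 100.0], [597.0, -106.0, 101.0], [610.0, -130.0, 102.0], [594.0, -113.0, 103.0], [597.0, -82.0, 105.0], [620.0, -74.0, 127.0], [587.0, -68.0, 159.0], [633.0, -68.0, 163.0], [626.0, -64.0, 172.0], [624.0, -56.0, 186.0], [621.0, -50.0, 198.0], [622.0, -43.0, 211.0], [623.0, -36.0, 224.0], [597.0, -26.0, 235.0], [621.0, -24.0, 248.0], [607.0, -17.0, 258.0], [627.0, 40.0, 268.0], [643.0, 32.0, 273.0], [627.0, -10.0, 277.0], [623.0, 24.0, 281.0], [639.0, 11.0, 284.0], [623.0, -4.0, 292.0], [620.0, -10.0, 298.0], [613.0, -9.0, 305.0], [640.0, 13.0, 313.0], [609.0, 25.0, 327.0]]
```

```bash
python3 - <<'E'
from h import *
o=ctrl.get_obs(); print('toolR',R.from_rotvec(o['orientation']).as_matrix().round(3))
d=L('scene');P=d.cloud()
for (u,v) in [(292,180)]:
    z0=np.nanmedian(P[v-1:v+2,u-1:u+2,2])
    Q=P[v-20:v+20,u-20:u+20].reshape(-1,3); Q=Q[abs(Q[:,2]-z0)<4]
    print(cv2.minEnclosingCircle(Q[:,:2].astype(np.float32)),Q.mean(0))
for n in ['top','scene']:
    d=L(n);P=d.cloud().reshape(-1,3)
    best=[]
    c0=np.array([593,-147]); yv=np.array([.175,.985]); xv=np.array([.985,-.175])
    Q=P[(np.hypot(*(P[:,:2]-c0).T)<60)]
    for dx in np.arange(-8,8.1,.5):
        for dy in np.arange(-8,8.1,.5):
            r=(Q[:,:2]-c0-[dx,dy]); rr=np.hypot(r[:,0],r[:,1]); s=r@yv; t=r@xv
            near=rr<38
            exp=((rr>19)&(rr<27))|((abs(t)<11)&(rr>19))
            hi=Q[:,2]>85
            # only compare high points + inner
            sc=(hi&exp&near).sum()-(hi&~exp&near).sum()-.5*((~hi)&exp&near).sum()
            best.append((sc,dx,dy))
    best.sort(reverse=True); b=np.array(best[:8]); print(n,b[:3].tolist(), c0+b[:,1:].mean(0))
E
```

```text
toolR [[ 0.307 -0.    -0.952]
 [ 0.952 -0.001  0.307]
 [-0.001 -1.     0.   ]]
((442.78436279296875, 346.65325927734375), 64.49169158935547) [452.69692912 315.9745066  121.88942642]
top [[153.0, 0.0, 0.5], [152.5, 0.0, 1.0], [151.0, 0.0, 1.5]] [ 592.875 -145.75 ]
scene [[130.0, -1.0, -2.5], [126.0, -1.0, -2.0], [125.5, -0.5, -2.5]] [ 592.25 -149.5 ]
```

Request:
jog_arm(
  steps=[
    {"turn":[0,0,-0.04],"dp":[0.5,-0.5,0],"claw":1},
    {"turn":[0,0,-0.08],"dp":[0.9,-1,0],"claw":1},
    {"turn":[0,0,-0.12],"dp":[0.9,-1,0],"claw":1},
    {"turn":[0,0,-0.15],"dp":[0.9,-1,0],"claw":1},
  ],
)

```text
t: 0.48
ee_pos: [265.7, 510.8, 221.6]
orientation: [-1.486, -0.607, 0.611]
ft_force: [-0.0, 0.9, -0.4]
width: 87.7
```

Request:
jog_arm(
  steps=[
    {"turn":[0,0,-0.04],"dp":[0.5,-0.5,0],"claw":1},
    {"turn":[0,0,-0.08],"dp":[0.9,-1,0],"claw":1},
    {"turn":[0,0,-0.12],"dp":[0.9,-1,0],"claw":1},
    {"turn":[0,0,-0.15],"dp":[0.9,-1,0],"claw":1},
  ],
)

```text
t: 0.82
ee_pos: [340.0, 427.1, 221.3]
orientation: [-1.562, -0.231, 0.236]
ft_force: [0.0, 0.7, 0.1]
width: 87.8
```

Request:
jog_arm(
  steps=[
    {"turn":[0,0,-0.04],"dp":[0.5,-0.5,0],"claw":1},
    {"turn":[0,0,-0.08],"dp":[1,-0.9,0],"claw":1},
    {"turn":[0,0,-0.12],"dp":[1,-0.9,0],"claw":1},
    {"turn":[0,0,-0.15],"dp":[1,-0.9,0],"claw":1},
  ],
)

```text
t: 1.15
ee_pos: [423.2, 352.2, 221.2]
orientation: [-1.57, 0.146, -0.142]
ft_force: [-0.5, -0.6, -0.3]
width: 88.1
```

Request:
jog_arm(
  steps=[
    {"turn":[0,0,0],"dp":[0.4,-0.5,-0.3],"claw":1},
    {"turn":[0,0,0],"dp":[0.4,-0.5,-0.5],"claw":1},
    {"turn":[0,0,0],"dp":[0.4,-0.5,-0.5],"claw":1},
  ],
)

```text
t: 1.4
ee_pos: [454.8, 308.7, 177.7]
orientation: [-1.574, 0.152, -0.141]
ft_force: [-0.9, -0.9, -1.0]
width: 87.9
```

```bash
python3 - <<'E'
from h import *
o=ctrl.get_obs(); print(o['ee_pos'],R.from_rotvec(o['orientation']).as_matrix().round(3),o['qpos'])
grab('wrist','w1.png')
d=L('wrist');P=d.cloud();m=(abs(P[...,2]-122)<8)
v,u=np.where(m);print(len(v),u.min(),u.max(),v.min(),v.max(),d.proj([454,315,123]))
Q=P[m];Q=Q[np.hypot(Q[:,0]-454,Q[:,1]-315)<40]
print(len(Q),cv2.minEnclosingCircle(Q[:,:2].astype(np.float32)),np.median(Q,0))
E
```

```text
[454.75930986 308.71181773 177.72452442] [[ 0.983 -0.008  0.185]
 [-0.185 -0.007  0.983]
 [-0.006 -1.    -0.009]] [ 0.57582778  0.37644412  1.82556825 -0.00238324  0.94993649  0.76321653]
15502 124 499 21 251 (np.float64(257.97459941758484), np.float64(199.69198630359102))
3759 ((453.90374755859375, 315.15643310546875), 27.873991012573242) [454.30949881 316.95720957 122.91679142]
```

View pics/w1.png

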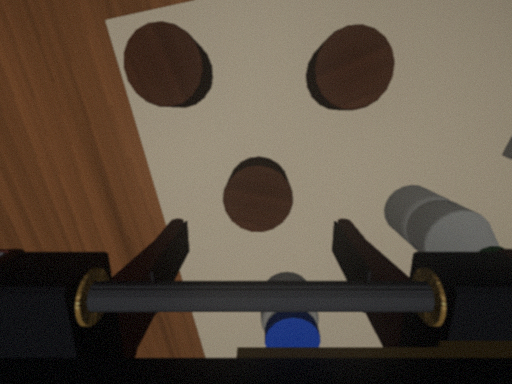

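The picture shows the target head at about (258,195), between the two fingers, and all cameras agree on about (454,315).

Request:
jog_arm(
  steps=[
    {"turn":[0,0,0],"dp":[-0.01,0.08,-0.2],"claw":1},
    {"turn":[0,0,0],"dp":[-0.01,0.08,-0.2],"claw":1},
    {"turn":[0,0,0],"dp":[-0.01,0.08,-0.5],"claw":1},
    {"turn":[0,0,0],"dp":[-0.01,0.08,-0.8],"claw":1},
    {"turn":[0,0,0],"dp":[-0.01,0.08,-0.8],"claw":1},
  ],
)

```text
t: 1.87
ee_pos: [451.2, 316.2, 113.0]
orientation: [-1.576, 0.154, -0.137]
ft_force: [-1.1, 0.2, -0.6]
width: 87.6
```

Request:
jog_arm(
  steps=[
    {"turn":[0,0,0],"dp":[0,0,-0.36],"claw":1},
    {"turn":[0,0,0],"dp":[0,0,-0.36],"claw":1},
    {"turn":[0,0,0],"dp":[0,0,-0.36],"claw":1},
  ],
)

```text
t: 2.12
ee_pos: [450.4, 316.3, 84.6]
orientation: [-1.577, 0.154, -0.135]
ft_force: [0.6, -0.8, -0.1]
width: 88.2
```

Request:
jog_arm(
  steps=[
    {"turn":[0,0,0],"dp":[0.045,-0.01,0],"claw":1},
    {"turn":[0,0,0],"dp":[0.045,-0.01,0],"claw":1},
  ],
)

```text
t: 2.28
ee_pos: [455.5, 316.5, 86.7]
orientation: [-1.575, 0.152, -0.137]
ft_force: [0.9, 0.5, -0.1]
width: 87.6
```

```bash
python3 - <<'E'
from h import *
o=ctrl.get_obs(); print(o['ee_pos'],R.from_rotvec(o['orientation']).as_matrix().round(3),o['qpos'])
E
```

```text
[455.51662656 316.45957497  86.74810904] [[ 0.983 -0.011  0.182]
 [-0.183 -0.008  0.983]
 [-0.009 -1.    -0.01 ]] [ 5.86317298e-01  5.20914280e-01  1.85918665e+00 -1.52445574e-03
  7.75032480e-01  7.70979766e-01]
```

Request:
jog_arm(
  steps=[
    {"turn":[0.0025,-0.0035,0],"dp":[-0.01,-0.015,-0.03],"claw":1},
    {"turn":[0.0025,-0.0035,0],"dp":[-0.01,-0.015,-0.03],"claw":0},
    {"turn":[0.0025,-0.0035,0],"dp":[-0.01,-0.015,-0.03],"claw":0},
    {"turn":[0.0025,-0.0035,0],"dp":[-0.01,-0.015,-0.03],"claw":0},
    {"turn":[0.0025,-0.0035,0],"dp":[-0.01,-0.015,-0.03],"claw":0},
    {"turn":[0.0025,-0.0035,0],"dp":[-0.01,-0.015,-0.03],"claw":0},
    {"turn":[0.0025,-0.0035,0],"dp":[-0.01,-0.015,-0.03],"claw":0},
    {"turn":[0.0025,-0.0035,0],"dp":[-0.01,-0.015,-0.03],"claw":0},
  ],
)

```text
t: 2.95
ee_pos: [454.7, 315.3, 84.3]
orientation: [-1.567, 0.144, -0.144]
ft_force: [0.3, -0.5, 2.0]
width: 55.2
```

```bash
python3 - <<'E'
from h import *
o=ctrl.get_obs(); print(o['width'],o['ee_pos'],R.from_rotvec(o['orientation']).as_matrix().round(3))
E
```

```text
55.24084209496517 [454.68487472 315.28636126  84.34589245] [[ 0.983  0.     0.182]
 [-0.182 -0.001  0.983]
 [ 0.    -1.    -0.001]]
```

Request:
jog_arm(
  steps=[
    {"turn":[0,0,0],"dp":[0,0,0.3],"claw":0},
    {"turn":[0,0,0],"dp":[0,0,0.8],"claw":0},
    {"turn":[0,0,0],"dp":[0,0,1],"claw":0},
    {"turn":[0,0,0],"dp":[0,0,1],"claw":0},
  ],
)

```text
t: 3.28
ee_pos: [456.8, 316.7, 168.0]
orientation: [-1.562, 0.14, -0.148]
ft_force: [0.1, 0.1, -1.8]
width: 55.4
```

Request:
jog_arm(
  steps=[
    {"turn":[0,0,0],"dp":[0,0,0.5],"claw":0},
    {"turn":[0,0,0],"dp":[0,0,1],"claw":0},
    {"turn":[0,0,0],"dp":[0,0,1],"claw":0},
  ],
)

```text
t: 3.53
ee_pos: [459.8, 318.7, 253.8]
orientation: [-1.556, 0.134, -0.154]
ft_force: [1.9, 0.9, -1.2]
width: 55.0
```

Request:
jog_arm(
  steps=[
    {"turn":[0,0,0],"dp":[0,-0.5,0.15],"claw":0},
    {"turn":[0,0,0],"dp":[0,-1,0.2],"claw":0},
    {"turn":[0,0,0],"dp":[0,-1,0.2],"claw":0},
  ],
)

```text
t: 3.78
ee_pos: [458.9, 233.9, 269.0]
orientation: [-1.559, 0.136, -0.155]
ft_force: [-0.6, -0.9, -1.9]
width: 55.0
```

Request:
jog_arm(
  steps=[
    {"turn":[0,0,0],"dp":[0,-0.5,0],"claw":0},
    {"turn":[0,0,0],"dp":[0,-1,0],"claw":0},
    {"turn":[0,0,0],"dp":[0,-1,0],"claw":0},
  ],
)

```text
t: 4.03
ee_pos: [457.3, 148.9, 266.9]
orientation: [-1.562, 0.141, -0.155]
ft_force: [0.2, -0.6, -2.1]
width: 55.5
```

Request:
jog_arm(
  steps=[
    {"turn":[0,0,0],"dp":[0,-0.5,0],"claw":0},
    {"turn":[0,0,0],"dp":[0,-1,0],"claw":0},
    {"turn":[0,0,0],"dp":[0,-1,0],"claw":0},
  ],
)

```text
t: 4.28
ee_pos: [456.1, 64.1, 265.1]
orientation: [-1.565, 0.146, -0.155]
ft_force: [0.4, 0.2, -1.9]
width: 55.4
```

Request:
jog_arm(
  steps=[
    {"turn":[0,0,0],"dp":[0,-0.5,0],"claw":0},
    {"turn":[0,0,0],"dp":[0,-1,0],"claw":0},
    {"turn":[0,0,0],"dp":[0,-1,0],"claw":0},
  ],
)

```text
t: 4.53
ee_pos: [455.4, -20.6, 263.6]
orientation: [-1.567, 0.151, -0.157]
ft_force: [0.5, -0.2, -2.7]
width: 55.3
```

```bash
python3 - <<'E'
from h import *
o=ctrl.get_obs(); print(o['width'],o['ee_pos'],R.from_rotvec(o['orientation']).as_matrix().round(3),o['qpos'])
grab('wrist','w2.png')
E
```

```text
55.286028774633635 [455.37654666 -20.59802288 263.57275013] [[ 0.981  0.004  0.195]
 [-0.195 -0.002  0.981]
 [ 0.004 -1.    -0.001]] [-7.02502142e-02  1.14938444e-01  1.95093573e+00 -1.77744410e-03
  1.07164634e+00  1.26445647e-01]
```

View pics/w2.png

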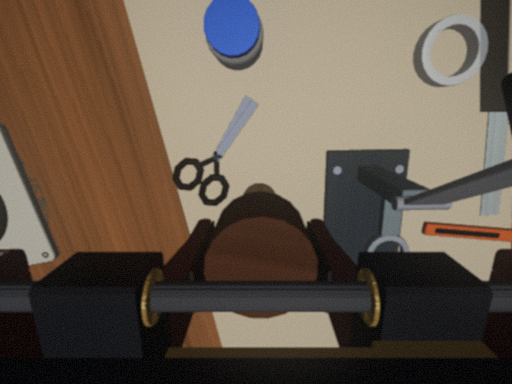

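Request:
jog_arm(
  steps=[
    {"turn":[0,0,0],"dp":[0,-0.5,0],"claw":0},
    {"turn":[0,0,0],"dp":[0,-1,0],"claw":0},
    {"turn":[0,0,0],"dp":[0,-1,0],"claw":0},
  ],
)

```text
t: 4.83
ee_pos: [455.6, -102.4, 262.7]
orientation: [-1.567, 0.154, -0.16]
ft_force: [-0.0, -0.7, -2.4]
width: 55.3
```

Request:
jog_arm(
  steps=[
    {"turn":[0,0,0],"dp":[0.2,-0.5,0],"claw":0},
    {"turn":[0,0,0],"dp":[0.5,-1,0],"claw":0},
    {"turn":[0,0,0],"dp":[0.5,-1,0],"claw":0},
    {"turn":[0,0,0],"dp":[0.5,-1,0],"claw":0},
  ],
)

```text
t: 5.17
ee_pos: [497.0, -183.3, 261.5]
orientation: [-1.566, 0.156, -0.161]
ft_force: [-0.6, 0.5, -2.2]
width: 55.2
```

```bash
cat > ring.py <<'E'
from h import *
def ringfit(n,c0=(593,-147),yaw=-.18):
    d=L(n);P=d.cloud().reshape(-1,3); c0=np.array(c0)
    yv=np.array([-np.sin(yaw),np.cos(yaw)]); xv=np.array([np.cos(yaw),np.sin(yaw)])
    Q=P[(np.hypot(*(P[:,:2]-c0).T)<60)&(P[:,2]<115)]
    best=[]
    for dx in np.arange(-8,8.1,.5):
        for dy in np.arange(-8,8.1,.5):
            r=(Q[:,:2]-c0-[dx,dy]); rr=np.hypot(r[:,0],r[:,1]); t=r@xv
            near=rr<38; exp=((rr>19)&(rr<27))|((abs(t)<11)&(rr>19)); hi=Q[:,2]>85
            best.append(((hi&exp&near).sum()-(hi&~exp&near).sum()-.5*((~hi)&exp&near).sum(),dx,dy))
    best.sort(reverse=True); b=np.array(best[:8]); return b[0,0],len(Q),c0+b[:,1:].mean(0)
E
python3 - <<'E'
from ring import *
o=ctrl.get_obs(); print(o['ee_pos'])
grab('wrist','w3.png')
d=L('wrist');P=d.cloud();Q=P.reshape(-1,3);Q=Q[np.hypot(Q[:,0]-593,Q[:,1]+147)<27]; Q=Q[(Q[:,2]>85)&(Q[:,2]<115)]; print(len(Q),np.median(Q,0))
print(ringfit('wrist'))
Q=P.reshape(-1,3);Q=Q[(Q[:,2]>148)&(Q[:,2]<158)&(Q[:,0]>520)&(Q[:,0]<640)&(Q[:,1]<-160)&(Q[:,1]>-290)];print(len(Q),cv2.minAreaRect(Q[:,:2].astype(np.float32)))
E
```

```text
[ 497.03211971 -183.3390264   261.46833347]
1076 [ 594.49959236 -146.35226936  102.69141855]
(np.float64(1148.5), 6570, array([ 592.   , -146.625]))
2871 ((577.9453125, -227.2965545654297), (80.01361083984375, 68.19979095458984), 79.61481475830078)
```

View pics/w3.png

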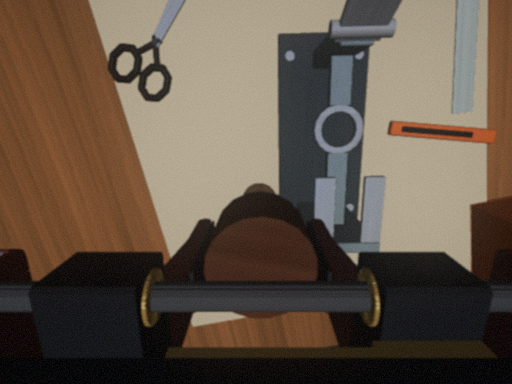

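Request:
jog_arm(
  steps=[
    {"turn":[0,0,0],"dp":[0.4,0.1,0],"claw":0},
    {"turn":[0,0,0],"dp":[0.8,0.4,0],"claw":0},
    {"turn":[0,0,0],"dp":[1,0.46,0],"claw":0},
    {"turn":[0,0,0],"dp":[1,0.46,0],"claw":0},
  ],
)

```text
t: 5.55
ee_pos: [578.0, -141.3, 260.6]
orientation: [-1.564, 0.153, -0.156]
ft_force: [-0.2, -0.6, -1.9]
width: 54.9
```

Request:
jog_arm(
  steps=[
    {"turn":[0,0,0],"dp":[0.2,0,0],"claw":0},
    {"turn":[0,0,0],"dp":[0.19,0,-0.2],"claw":0},
    {"turn":[0,0,0],"dp":[0.19,0,-0.5],"claw":0},
    {"turn":[0,0,0],"dp":[0.19,0,-0.7],"claw":0},
    {"turn":[0,0,0],"dp":[0.19,0,-0.7],"claw":0},
  ],
)

```text
t: 5.97
ee_pos: [589.5, -138.9, 200.5]
orientation: [-1.563, 0.159, -0.149]
ft_force: [-0.6, 0.4, -2.5]
width: 55.2
```

```bash
python3 - <<'E'
from ring import *
o=ctrl.get_obs(); print(o['ee_pos'],R.from_rotvec(o['orientation']).as_matrix().round(3),o['ft_force'],o['qpos'])
d=grab('wrist','w4.png');P=d.cloud();p=o['ee_pos'];q=P.reshape(-1,3)-p
zt=16+22.5
Q=q[(abs(q[:,2]-zt)<3)&(np.hypot(q[:,0],q[:,1])<40)]
print(len(Q),cv2.minEnclosingCircle(Q[:,:2].astype(np.float32)),np.median(Q,0))
crop('wrist',150,150,370,350,3,'w4c.png')
s=grab('scene'); crop('scene',100,190,260,320,5,'s4.png')
E
```

```text
[ 589.47848432 -138.91657872  200.5415777 ] [[ 0.981 -0.006  0.195]
 [-0.195  0.003  0.981]
 [-0.007 -1.     0.002]] [-0.60068951  0.41517111 -2.4578413 ] [-2.51754969e-01  4.23380831e-01  1.68695203e+00  1.51465267e-03
  1.03787994e+00 -5.65423811e-02]
6955 ((2.2028043270111084, 9.306632041931152), 37.79487228393555) [ 2.39223809  8.18692219 38.67401009]
```

View pics/w4.png

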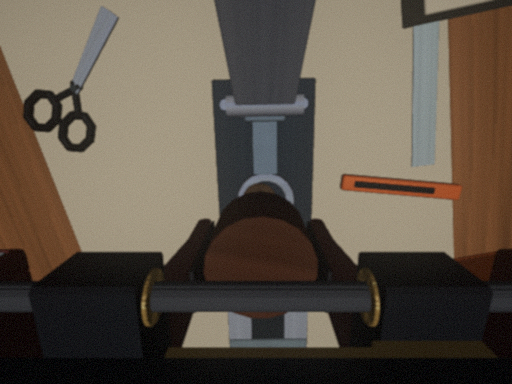

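View pics/s4.png

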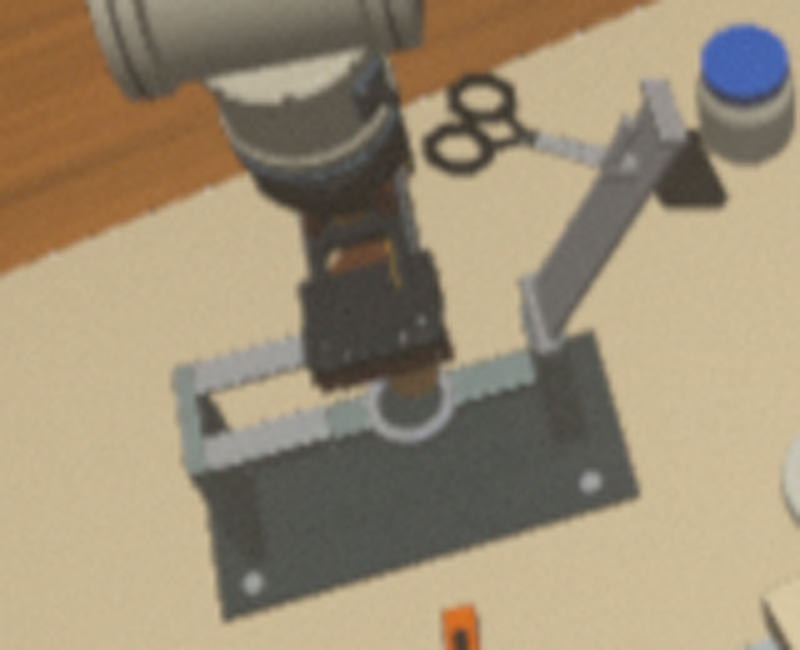

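```bash
python3 - <<'E'
from ring import *
o=ctrl.get_obs(); T=R.from_rotvec(o['orientation']).as_matrix()
d=L('wrist');P=d.cloud();hsv=cv2.cvtColor(d.img,cv2.COLOR_RGB2HSV)
q=((P-o['ee_pos'])@T)  # tool coords
q=q[200:260,190:330].reshape(-1,3)
Q=q[(abs(q[:,1]+39)<2.5)&(abs(q[:,0])<30)]
z=Q[:,2];print(len(Q),np.percentile(z,[0,1,5,50,99,100]))
Z=[];
for a in np.arange(-26,27,4):
    k=abs(Q[:,0]-a)<2
    if k.sum(): Z.append((a,z[k].max(),z[k].min()))
print(np.array(Z).round(1), np.median(Q[:,1]))
from scipy.optimize import least_squares
E=np.array([(a,m) for a,m,_ in Z])
f=least_squares(lambda p:np.hypot(E[:,0]-p[0],E[:,1]-p[1])-28,[0,0],loss='soft_l1');print(f.x,f.fun.round(1))
E
```

```text
126 [ 7.01509139  7.34171338  8.35573091 11.20848918 25.83701139 26.518571  ]
[[-26.    9.7   7. ]
 [-22.   17.7  10.1]
 [-18.   21.8   7.3]
 [-14.   18.3  18.3]
 [-10.   23.7  12.8]
 [ -6.   24.6  11.8]
 [ -2.   26.5  12.4]
 [  2.   26.1   8.3]
 [  6.   22.4  11.2]
 [ 26.   12.6   7.5]] -37.476212927148346
[-0.33456567 -2.11934533] [ 0.3  1.4  1.7 -3.5 -0.4 -0.7  0.7  0.3 -2.7  2.2]
```

Request:
jog_arm(
  steps=[
    {"turn":[-0.001,-0.002,0],"dp":[0.036,-0.09,0],"claw":0},
    {"turn":[-0.001,-0.002,0],"dp":[0.036,-0.09,0],"claw":0},
    {"turn":[-0.001,-0.002,0],"dp":[0.036,-0.09,0],"claw":0},
  ],
)

```text
t: 6.32
ee_pos: [595.5, -147.6, 205.4]
orientation: [-1.567, 0.148, -0.161]
ft_force: [0.1, 0.4, -2.8]
width: 55.1
```

```bash
python3 - <<'E'
from ring import *
o=ctrl.get_obs(); print(o['ee_pos'],R.from_rotvec(o['orientation']).as_matrix().round(3)[:,1],o['ft_force'])
s=grab('scene'); crop('scene',140,240,220,300,9,'s5.png')
s=grab('wrist'); crop('wrist',200,140,320,230,6,'w5.png')
E
```

```text
[ 595.48382977 -147.64514325  205.42704667] [ 0.008 -0.002 -1.   ] [ 0.06506692  0.44756543 -2.7884282 ]
```

View pics/w5.png

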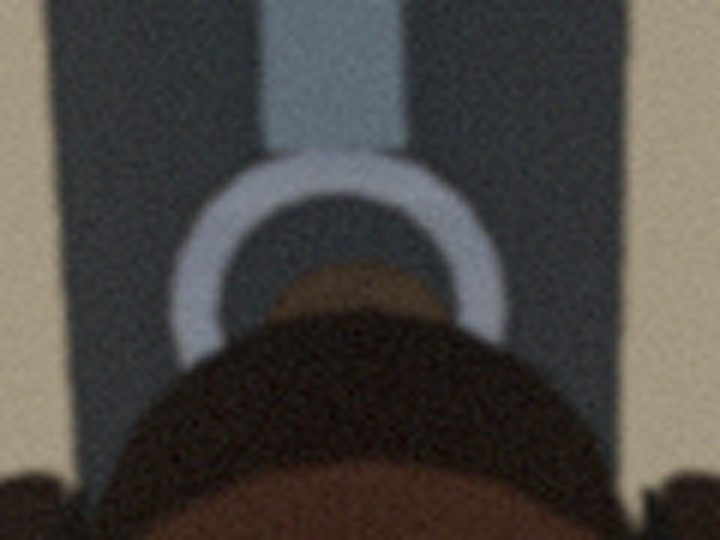

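View pics/s5.png

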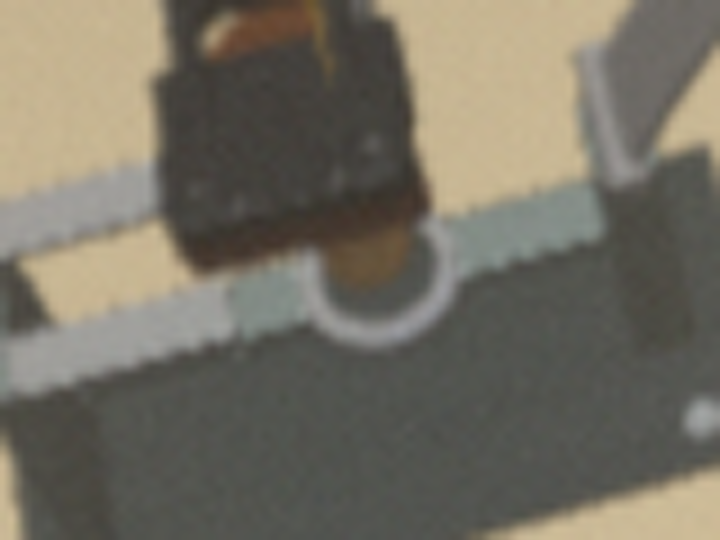

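Request:
jog_arm(
  steps=[
    {"turn":[0,0,0],"dp":[-0.02,0.01,0],"claw":0},
    {"turn":[0,0.0015,0],"dp":[-0.03,0.018,0],"claw":0},
    {"turn":[0,0.0015,0],"dp":[-0.03,0.018,0],"claw":0},
    {"turn":[0,0.0015,0],"dp":[-0.03,0.018,0],"claw":0},
    {"turn":[0,0.0015,0],"dp":[-0.03,0.018,0],"claw":0},
  ],
)

```text
t: 6.83
ee_pos: [592.8, -146.0, 205.0]
orientation: [-1.567, 0.152, -0.157]
ft_force: [-0.3, 0.4, -2.6]
width: 55.5
```

```bash
python3 - <<'E'
from ring import *
o=ctrl.get_obs(); print(o['ee_pos'],R.from_rotvec(o['orientation']).as_matrix().round(3)[:,1],o['ft_force'])
s=grab('wrist'); crop('wrist',200,140,320,230,6,'w6.png')
E
```

```text
[ 592.8243413  -145.99812553  204.99123535] [ 0.002 -0.002 -1.   ] [-0.32598538  0.40840498 -2.61348472]
```

View pics/w6.png

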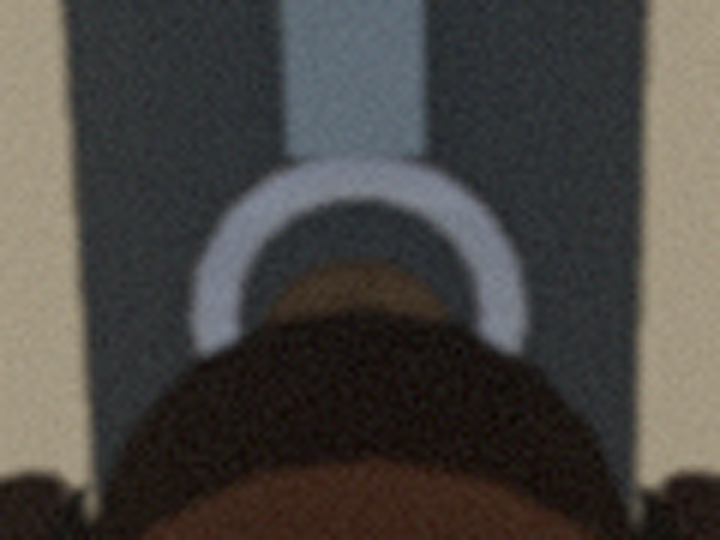

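```bash
python3 - <<'E'
from ring import *
d=L('wrist'); yv=np.array([.18,.984,0])
o=np.array([592.8,-146.0,0])
for dy in (-3,-1.5,0,1.5,3): print(dy,d.proj(o+(15+dy)*yv+[0,0,123.7]),d.proj(o+(19+dy)*yv+[0,0,103]))
E
```

```text
-3 (np.float64(259.51055735692415), np.float64(184.55666284795663)) (np.float64(259.44136022300313), np.float64(175.0067798625146))
-1.5 (np.float64(259.4813157000187), np.float64(182.87887638620742)) (np.float64(259.4140660699178), np.float64(173.43242846939822))
0 (np.float64(259.4519802664204), np.float64(181.19570933790817)) (np.float64(259.3866905327985), np.float64(171.85338277172676))
1.5 (np.float64(259.422550604298), np.float64(179.50713577853693)) (np.float64(259.35923324710313), np.float64(170.26962174236678))
3 (np.float64(259.3930262589133), np.float64(177.81312961675917)) (np.float64(259.33169384610846), np.float64(168.68112422841506))
```

Request:
jog_arm(
  steps=[
    {"turn":[0,0,0],"dp":[0,0.012,-0.1],"claw":0},
    {"turn":[0,0,0],"dp":[0,0.012,-0.2],"claw":0},
    {"turn":[0,0,0],"dp":[0,0.012,-0.3],"claw":0},
    {"turn":[0,0,0],"dp":[0,0.012,-0.4],"claw":0},
    {"turn":[0,0,0],"dp":[0,0.012,-0.5],"claw":0},
    {"turn":[0,0,0],"dp":[0,0.012,-0.5],"claw":0},
    {"turn":[0,0,0],"dp":[0,0.012,-0.5],"claw":0},
  ],
)

```text
t: 7.47
ee_pos: [592.4, -144.9, 164.0]
orientation: [-1.567, 0.154, -0.155]
ft_force: [0.2, 0.7, -2.3]
width: 55.0
```

Inside the ring by 20 mm with no contact force. Continuing.

Request:
jog_arm(
  steps=[
    {"turn":[0,0,0],"dp":[0,0,-0.15],"claw":0},
    {"turn":[0,0,0],"dp":[0,0,-0.3],"claw":0},
    {"turn":[0,0,0],"dp":[0,0,-0.45],"claw":0},
    {"turn":[0,0,0],"dp":[0,0,-0.55],"claw":0},
    {"turn":[0,0,0],"dp":[0,0,-0.6],"claw":0},
    {"turn":[0,0,0],"dp":[0,0,-0.6],"claw":0},
    {"turn":[0,0,0],"dp":[0,0,-0.6],"claw":0},
  ],
)

```text
t: 8.05
ee_pos: [592.3, -144.9, 115.7]
orientation: [-1.567, 0.154, -0.155]
ft_force: [0.0, -0.0, -1.6]
width: 55.1
```

```bash
python3 - <<'E'
from ring import *
o=ctrl.get_obs(); print(o['ee_pos'],R.from_rotvec(o['orientation']).as_matrix().round(3)[:,1],o['ft_force'],o['moment'])
E
```

```text
[ 592.3350407  -144.89513812  115.72331903] [ 0.    -0.002 -1.   ] [ 0.02973092 -0.03220138 -1.60036958] [-0.06793898  0.06346289 -0.04233833]
```

Request:
jog_arm(
  steps=[
    {"turn":[0,0,0],"dp":[0,0,-0.04],"claw":0},
    {"turn":[0,0,0],"dp":[0,0,-0.075],"claw":0},
    {"turn":[0,0,0],"dp":[0,0,-0.075],"claw":0},
    {"turn":[0,0,0],"dp":[0,0,-0.075],"claw":0},
  ],
)

```text
t: 8.38
ee_pos: [592.4, -144.9, 109.8]
orientation: [-1.567, 0.154, -0.155]
ft_force: [0.2, 0.0, -2.2]
width: 55.4
```

Request:
jog_arm(
  steps=[
    {"turn":[0,0,0],"dp":[0,0,-0.01],"claw":0},
    {"turn":[0,0,0],"dp":[0,0,-0.01],"claw":0},
    {"turn":[0,0,0],"dp":[0,0,-0.01],"claw":0},
  ],
)

```text
t: 8.63
ee_pos: [592.6, -145.0, 109.5]
orientation: [-1.567, 0.154, -0.155]
ft_force: [-0.8, -0.3, 2.2]
width: 55.2
```

Request:
jog_arm(
  steps=[
    {"turn":[0,0,0],"dp":[0,0,0],"claw":1},
    {"turn":[0,0,0],"dp":[0,0,0],"claw":1},
    {"turn":[0,0,0],"dp":[0,0,0],"claw":1},
    {"turn":[0,0,0],"dp":[0,0,0],"claw":1},
    {"turn":[0,0,0],"dp":[0,0,0],"claw":1},
    {"turn":[0,0,0],"dp":[0,0,0],"claw":1},
  ],
)

```text
t: 9.13
ee_pos: [592.6, -145.0, 109.4]
orientation: [-1.567, 0.154, -0.155]
ft_force: [-0.0, 0.2, -1.4]
width: 87.1
```

```bash
python3 - <<'E'
from ring import *
o=ctrl.get_obs(); print(o['ee_pos'],o['width'],o['ft_force'])
grab('wrist','w7.png')
E
```

```text
[ 592.56353815 -144.98813501  109.42048407] 87.14532262815212 [-0.04132218  0.23427563 -1.35074175]
```

View pics/w7.png

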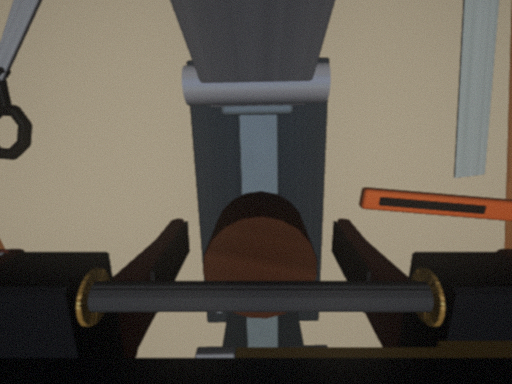

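Mallet is seated (contact felt at z about 109.5; picture shows the head between open fingers at (260,255)). Rising next, then going behind the bar.

Request:
jog_arm(
  steps=[
    {"turn":[0,0,0],"dp":[0,0,0.2],"claw":1},
    {"turn":[0,0,0],"dp":[0,0,0.6],"claw":1},
    {"turn":[0,0,0],"dp":[0,0,1],"claw":1},
    {"turn":[0,0,0],"dp":[0,0,1],"claw":1},
  ],
)

```text
t: 9.52
ee_pos: [596.0, -145.9, 195.5]
orientation: [-1.568, 0.146, -0.163]
ft_force: [1.3, -0.6, 0.7]
width: 87.9
```

Request:
jog_arm(
  steps=[
    {"turn":[0,0,0],"dp":[0,0,0.5],"claw":0.5},
    {"turn":[0,0,0],"dp":[0,0,1],"claw":0},
    {"turn":[0,0,0],"dp":[0,0,1],"claw":0},
    {"turn":[0,0,0],"dp":[0,0,1],"claw":0},
  ],
)

```text
t: 9.85
ee_pos: [597.8, -146.3, 278.6]
orientation: [-1.569, 0.141, -0.168]
ft_force: [0.1, 0.0, -0.4]
width: 64.5
```

Request:
jog_arm(
  steps=[
    {"turn":[0,0,0],"dp":[0,0,0.5],"claw":0},
    {"turn":[0,0,0],"dp":[0,0,1],"claw":0},
    {"turn":[0,0,0],"dp":[0,0,1],"claw":0},
    {"turn":[0,0,0],"dp":[0,0,1],"claw":0},
  ],
)

```text
t: 10.18
ee_pos: [598.5, -146.5, 359.5]
orientation: [-1.57, 0.139, -0.17]
ft_force: [-0.6, 0.4, -0.5]
width: 38.3
```

Request:
jog_arm(
  steps=[
    {"turn":[0,0,0],"dp":[0,0,0.3],"claw":0},
    {"turn":[0,0,0],"dp":[0,0,0.3],"claw":0},
    {"turn":[0,0,0],"dp":[0,0,0.3],"claw":0},
    {"turn":[0,0,0],"dp":[0,0,0.3],"claw":0},
  ],
)

```text
t: 10.52
ee_pos: [597.8, -146.3, 381.1]
orientation: [-1.569, 0.141, -0.168]
ft_force: [-0.8, -0.5, 0.3]
width: 11.0
```

```bash
python3 - <<'E'
from ring import *
o=ctrl.get_obs(); print(o['ee_pos'],o['width'],R.from_rotvec(o['orientation']).as_matrix().round(3)[:,:2].tolist(),o['qpos'])
hx=np.array([607.7,-63]);yv=np.array([.18,.984]);xv=np.array([.984,-.18])
for n in ['top','scene','wrist']:
    d=grab(n,n+'8.png');P=d.cloud().reshape(-1,3);r=P[:,:2]-hx;s=r@yv;t=r@xv
    k=(abs(t)<30)&(s>-20)&(s<160)&(P[:,2]>175)&(P[:,2]<350)
    i=np.argsort(P[k,2]);A=np.c_[t,s,P[:,2]][k][i]
    u=np.hypot(A[:,1],A[:,2]-157); th=np.arctan2(A[:,2]-157,-A[:,1])
    print(n,len(A)); 
    for lo in range(20,210,20):
        q=(u>lo)&(u<lo+20)
        if q.sum(): print(lo,q.sum(),A[q][:,0].min().round(),A[q][:,0].max().round(),np.median(A[q],0).round(1),np.percentile(th[q],[5,50,95]).round(3))
E
```

```text
[ 597.7662424  -146.30279181  381.05076193] 10.955567483626197 [[0.981, 0.016], [-0.195, -0.006], [0.017, -1.0]] [-2.58699523e-01  2.65213643e-01  1.49012642e+00 -1.35690202e-03
  1.36926525e+00 -6.17614100e-02]
top 773
20 44 -19.0 19.0 [ -4.3  11.5 185.1] [1.888 1.95  2.034]
40 45 -19.0 21.0 [ -1.2  20.9 202.4] [1.962 1.993 2.061]
60 51 -21.0 20.0 [ -2.8  29.8 221.1] [1.987 2.006 2.036]
80 48 -20.0 20.0 [ -2.1  39.  238.1] [2.003 2.016 2.04 ]
100 38 -21.0 12.0 [ -7.2  48.1 256.3] [2.011 2.02  2.046]
120 30 -19.0 -1.0 [-13.7  57.1 271.7] [2.017 2.026 2.054]
140 329 -27.0 27.0 [ -6.3  90.9 278.7] [1.936 2.216 2.322]
160 62 -20.0 19.0 [ -4.5  71.6 309.5] [1.937 2.026 2.045]
180 125 -21.0 21.0 [ -2.8  84.  332.1] [1.983 2.018 2.056]
scene 682
20 47 -20.0 19.0 [  2.    8.9 185.1] [1.802 1.88  1.951]
40 55 -19.0 20.0 [  2.1  18.4 204.1] [1.9   1.949 2.011]
60 51 -19.0 20.0 [  3.8  28.1 221.3] [1.956 1.978 2.011]
80 54 -22.0 20.0 [  1.3  37.  239.6] [1.971 1.995 2.026]
100 55 -21.0 20.0 [  5.7  46.  256.2] [1.986 2.005 2.031]
120 37 -9.0 21.0 [  9.7  55.5 273.4] [2.    2.011 2.031]
140 217 -25.0 27.0 [  7.1  81.7 282.8] [1.913 2.143 2.305]
160 76 -19.0 19.0 [  0.8  71.  310.6] [1.925 2.015 2.038]
180 87 -21.0 20.0 [  2.6  81.1 331.5] [1.973 2.006 2.043]
wrist 4296
20 311 -20.0 20.0 [  0.3  11.2 185.6] [1.883 1.939 1.972]
40 367 -20.0 20.0 [-2.000e-01  2.000e+01  2.034e+02] [1.961 1.983 2.   ]
60 450 -20.0 20.0 [2.000e-01 2.930e+01 2.212e+02] [1.987 2.001 2.013]
80 542 -20.0 20.0 [-1.000e-01  3.850e+01  2.389e+02] [2.002 2.011 2.019]
100 687 -20.0 20.0 [ -0.3  47.7 256.6] [2.009 2.017 2.025]
120 570 -25.0 20.0 [  3.7  56.7 274.4] [2.014 2.022 2.029]
140 1069 -27.0 26.0 [  1.8  63.8 293.3] [1.919 2.022 2.093]
160 284 -9.0 4.0 [ -2.7  59.9 313.3] [1.93  1.937 1.944]
```

View pics/scene8.png

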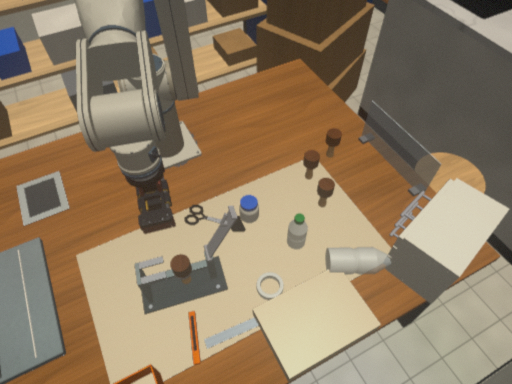

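View pics/wrist8.png

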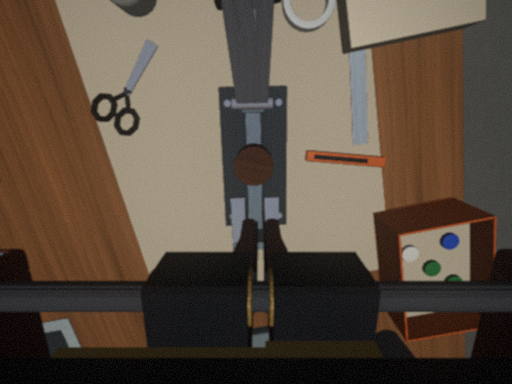

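Request:
jog_arm(
  steps=[
    {"turn":[0.002,0.005,0],"dp":[0.05,0.5,0],"claw":0},
    {"turn":[0.002,0.005,0],"dp":[0.15,0.95,0],"claw":0},
    {"turn":[0.002,0.005,0],"dp":[0.15,0.95,0],"claw":0},
  ],
)

```text
t: 10.92
ee_pos: [610.4, -65.8, 380.5]
orientation: [-1.563, 0.153, -0.151]
ft_force: [0.0, -0.2, 0.5]
width: 0.4
```

Request:
jog_arm(
  steps=[
    {"turn":[0,0,0],"dp":[0.05,0.5,0],"claw":0},
    {"turn":[0,0,0],"dp":[0.15,0.95,0],"claw":0},
    {"turn":[0,0,0],"dp":[0.15,0.95,0],"claw":0},
    {"turn":[0,0,0],"dp":[0.15,0.95,0],"claw":0},
    {"turn":[0,0,0],"dp":[0.15,0.95,0],"claw":0},
  ],
)

```text
t: 11.33
ee_pos: [622.2, 9.9, 379.8]
orientation: [-1.563, 0.153, -0.15]
ft_force: [-0.1, -0.2, -0.2]
width: 0.5
```

```bash
cat > st.py <<'E'
from h import *
o=ctrl.get_obs(); p=o['ee_pos'];T=R.from_rotvec(o['orientation']).as_matrix()
r=p[:2]-[607.7,-63]; print('t',o['t'],'pos',p.round(1),'x_st %.1f s %.1f'%(r@[.984,-.18],r@[.18,.984]),'w %.1f'%o['width'],'yaw %.3f'%np.arctan2(T[1,0],T[0,0]),'tool y',T[:,1].round(3),'F',o['ft_force'].round(1),'q',o['qpos'].round(2))
E
python3 st.py
```

```text
t 11.3333 pos [622.2   9.9 379.8] x_st 1.1 s 74.3 w 0.5 yaw -0.193 tool y [-0.001  0.002 -1.   ] F [-0.1 -0.2 -0.2] q [-0.    0.29  1.46  0.    1.39  0.19]
```

Request:
jog_arm(
  steps=[
    {"turn":[0,0,0],"dp":[0.05,0.4,0],"claw":0},
    {"turn":[0,0,0],"dp":[0.11,0.69,0],"claw":0},
    {"turn":[0,0,0],"dp":[0.11,0.69,-0.1],"claw":0},
    {"turn":[0,0,0],"dp":[0.11,0.69,-0.5],"claw":0},
    {"turn":[0,0,0],"dp":[0.11,0.69,-0.75],"claw":0},
    {"turn":[0,0,0],"dp":[0.11,0.69,-0.75],"claw":0},
    {"turn":[0,0,0],"dp":[0.11,0.69,-0.75],"claw":0},
  ],
)

```text
t: 11.92
ee_pos: [630.3, 63.4, 318.8]
orientation: [-1.564, 0.156, -0.149]
ft_force: [-0.7, 0.1, 0.2]
width: 0.4
```

```bash
python3 st.py; python3 - <<'E'
from h import *
grab('scene'); crop('scene',130,180,290,310,5,'s9.png')
E
```

```text
t 11.9167 pos [630.3  63.4 318.8] x_st -0.6 s 128.4 w 0.4 yaw -0.194 tool y [-0.004  0.002 -1.   ] F [-0.7  0.1  0.2] q [0.08 0.35 1.51 0.   1.28 0.27]
```

View pics/s9.png

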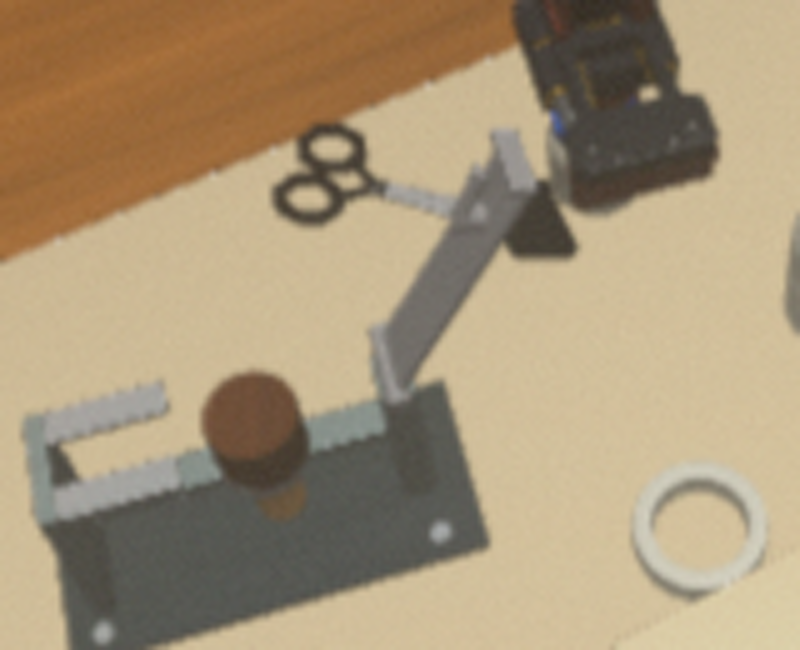

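Request:
jog_arm(
  steps=[
    {"turn":[0,0,0],"dp":[-0.05,-0.25,0.03],"claw":0},
    {"turn":[0,0,0],"dp":[-0.09,-0.5,0.05],"claw":0},
    {"turn":[0,0,0],"dp":[-0.12,-0.65,0.06],"claw":0},
    {"turn":[0,0,0],"dp":[-0.14,-0.8,0.06],"claw":0},
    {"turn":[0,0,0],"dp":[-0.17,-0.95,0.06],"claw":0},
    {"turn":[0,0,0],"dp":[-0.17,-0.95,0.06],"claw":0},
  ],
)

```text
t: 12.47
ee_pos: [617.3, -14.6, 325.7]
orientation: [-1.564, 0.155, -0.153]
ft_force: [0.9, -0.2, -0.2]
width: 0.1
```

Request:
jog_arm(
  steps=[
    {"turn":[0,0,0],"dp":[-0.04,-0.2,0.02],"claw":0},
    {"turn":[0,0,0],"dp":[-0.07,-0.4,0.04],"claw":0},
    {"turn":[0,0,0],"dp":[-0.11,-0.6,0.06],"claw":0},
    {"turn":[0,0,0],"dp":[-0.11,-0.6,0.06],"claw":0},
    {"turn":[0,0,0],"dp":[-0.11,-0.6,0.06],"claw":0},
  ],
)

```text
t: 12.88
ee_pos: [608.3, -62.9, 330.2]
orientation: [-1.564, 0.156, -0.154]
ft_force: [0.2, -0.5, 0.4]
width: 0.2
```

```bash
python3 st.py; python3 - <<'E'
from h import *
grab('scene'); crop('scene',130,180,290,310,5,'s10.png')
E
```

```text
t 12.8833 pos [608.3 -62.9 330.2] x_st 0.6 s 0.2 w 0.2 yaw -0.197 tool y [-0.002  0.001 -1.   ] F [ 0.2 -0.5  0.4] q [-0.12  0.3   1.55  0.    1.29  0.07]
```

View pics/s10.png

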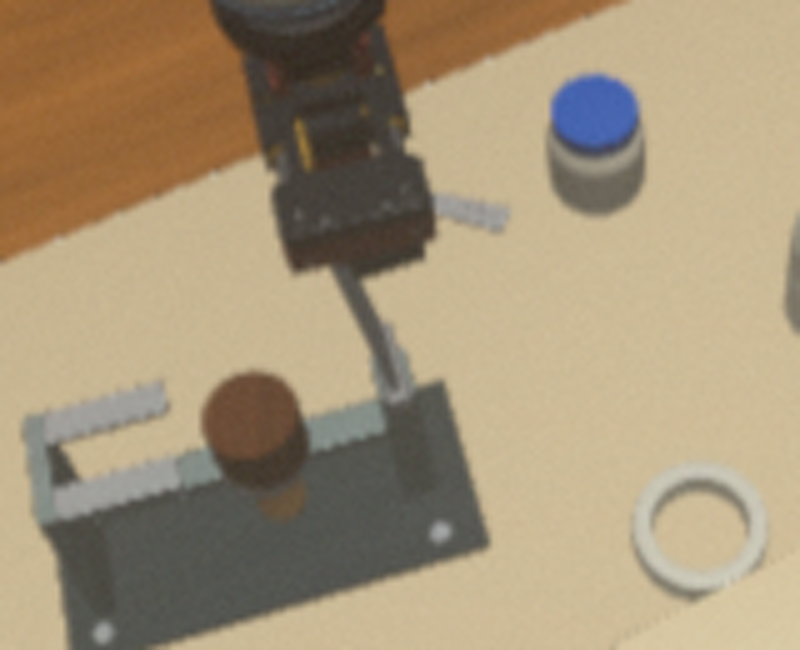

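Request:
jog_arm(
  steps=[
    {"turn":[0,0,0],"dp":[-0.03,-0.15,-0.02],"claw":0},
    {"turn":[0,0,0],"dp":[-0.06,-0.3,-0.05],"claw":0},
    {"turn":[0,0,0],"dp":[-0.09,-0.45,-0.09],"claw":0},
    {"turn":[0,0,0],"dp":[-0.12,-0.62,-0.15],"claw":0},
    {"turn":[0,0,0],"dp":[-0.12,-0.62,-0.15],"claw":0},
  ],
)

```text
t: 13.35
ee_pos: [597.6, -114.6, 316.8]
orientation: [-1.565, 0.159, -0.153]
ft_force: [-0.2, -0.0, -0.5]
width: 0.4
```

Request:
jog_arm(
  steps=[
    {"turn":[0,0,0],"dp":[-0.03,-0.15,-0.06],"claw":0},
    {"turn":[0,0,0],"dp":[-0.06,-0.3,-0.13],"claw":0},
    {"turn":[0,0,0],"dp":[-0.07,-0.4,-0.18],"claw":0},
    {"turn":[0,0,0],"dp":[-0.07,-0.4,-0.18],"claw":0},
  ],
)

```text
t: 13.68
ee_pos: [591.0, -148.4, 300.9]
orientation: [-1.565, 0.162, -0.152]
ft_force: [-0.1, 0.7, -0.1]
width: 0.4
```

```bash
python3 st.py; python3 - <<'E'
from h import *
grab('scene'); crop('scene',110,180,270,310,5,'s11.png')
E
```

```text
t 13.6833 pos [ 591.  -148.4  300.9] x_st -1.1 s -87.0 w 0.4 yaw -0.200 tool y [-0.006  0.    -1.   ] F [-0.1  0.7 -0.1] q [-0.26  0.33  1.59 -0.    1.24 -0.06]
```

View pics/s11.png

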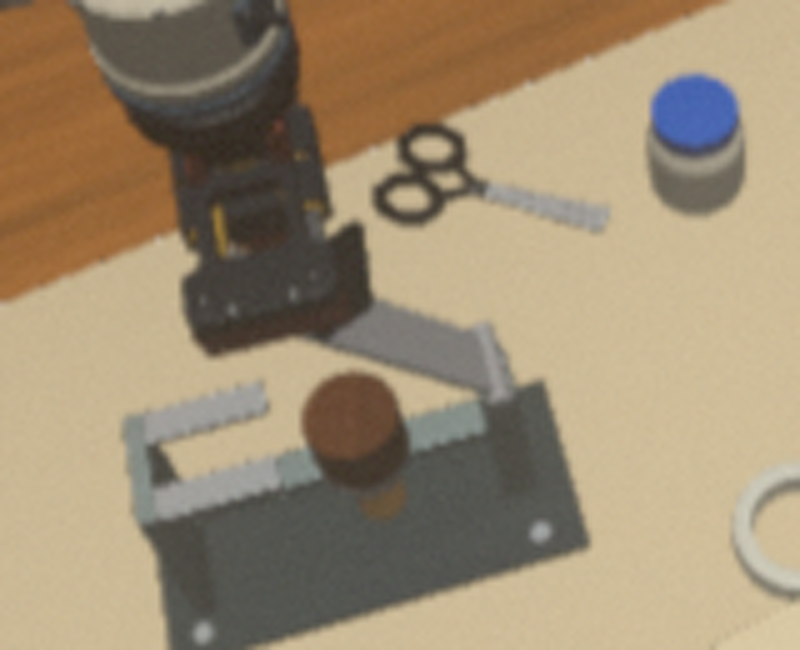

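Request:
jog_arm(
  steps=[
    {"turn":[0,0,0],"dp":[-0.03,-0.15,-0.12],"claw":0},
    {"turn":[0,0,0],"dp":[-0.05,-0.3,-0.25],"claw":0},
    {"turn":[0,0,0],"dp":[-0.08,-0.42,-0.38],"claw":0},
    {"turn":[0,0,0],"dp":[-0.08,-0.42,-0.38],"claw":0},
    {"turn":[0,0,0],"dp":[-0.08,-0.42,0],"claw":0},
    {"turn":[0,0,0],"dp":[-0.08,-0.42,0.1],"claw":0},
  ],
)

```text
t: 14.23
ee_pos: [585.7, -181.9, 311.6]
orientation: [-1.565, 0.16, -0.155]
ft_force: [0.6, 0.3, 2.0]
width: 0.3
```

```bash
python3 st.py; python3 - <<'E'
from h import *
grab('scene'); crop('scene',110,180,270,310,5,'s12.png')
E
```

```text
t 14.2333 pos [ 585.7 -181.9  311.6] x_st -0.2 s -121.0 w 0.3 yaw -0.201 tool y [-0.004  0.    -1.   ] F [0.6 0.3 2. ] q [-0.32  0.32  1.57 -0.    1.26 -0.12]
```

View pics/s12.png

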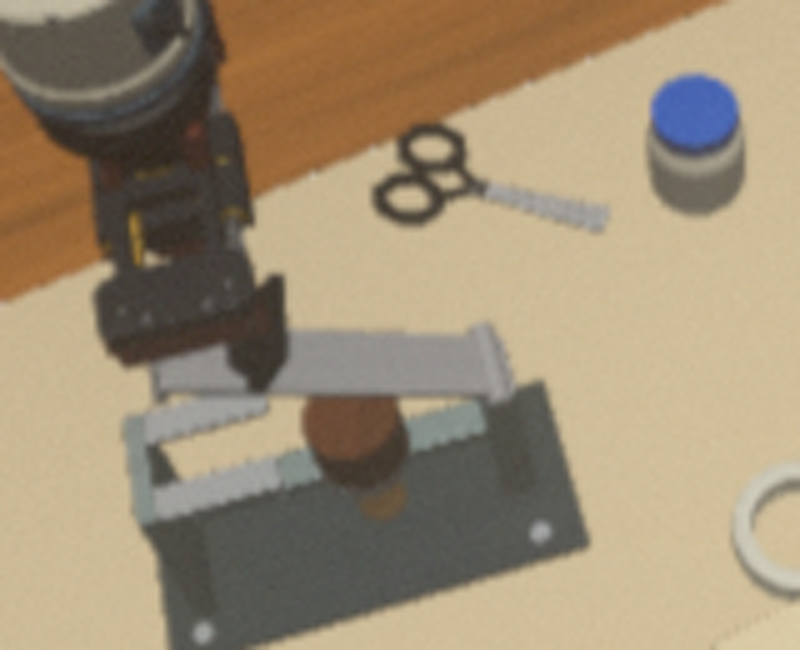

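Request:
jog_arm(
  steps=[
    {"turn":[0,0,0.04],"dp":[0,0,0.1],"claw":0.5},
    {"turn":[0,0,0.08],"dp":[-0.05,-0.3,0.1],"claw":0.5},
    {"turn":[0,0,0.12],"dp":[-0.05,-0.3,0.1],"claw":0.5},
    {"turn":[0,0,0.16],"dp":[-0.05,-0.3,0.1],"claw":0.5},
    {"turn":[0,0,0.2],"dp":[-0.05,-0.3,0.1],"claw":0.5},
    {"turn":[0,0,0.24],"dp":[-0.05,-0.3,0.1],"claw":0.5},
    {"turn":[0,0,0.28],"dp":[-0.05,-0.3,0.1],"claw":0.5},
    {"turn":[0,0,0.32],"dp":[-0.05,-0.3,0.1],"claw":0.5},
    {"turn":[0,0,0.36],"dp":[-0.05,-0.3,0.1],"claw":0.5},
    {"turn":[0,0,0.4],"dp":[-0.05,-0.3,0.1],"claw":0.5},
    {"turn":[0,0,0.44],"dp":[-0.05,-0.3,0.1],"claw":0.5},
    {"turn":[0,0,0.48],"dp":[-0.05,-0.3,0.1],"claw":0.5},
  ],
)

```text
t: 15.28
ee_pos: [582.6, -205.8, 320.4]
orientation: [-1.324, -1.013, 1.012]
ft_force: [-0.1, 0.8, 0.5]
width: 44.2
```

Request:
jog_arm(
  steps=[
    {"turn":[0,0,0.01],"dp":[0,0,0],"claw":0.5},
    {"turn":[0,0,0.02],"dp":[0,0,0],"claw":0.5},
    {"turn":[0,0,0.02],"dp":[0,0,0],"claw":0.5},
    {"turn":[0,0,0.02],"dp":[0,0,0],"claw":0.5},
    {"turn":[0,0,0.02],"dp":[0,0,0],"claw":0.5},
    {"turn":[0,0,0.02],"dp":[0,0,0],"claw":0.5},
  ],
)

```text
t: 15.78
ee_pos: [582.7, -205.7, 320.2]
orientation: [-1.299, -1.06, 1.059]
ft_force: [0.1, -0.2, 0.8]
width: 43.8
```

```bash
python3 st.py; python3 - <<'E'
from h import *
grab('scene'); crop('scene',110,180,270,310,5,'s13.png'); grab('wrist','w13.png'); grab('top');
hx=np.array([607.7,-63]);yv=np.array([.18,.984]);xv=np.array([.984,-.18])
for n in ['scene','top','wrist']:
    d=L(n);P=d.cloud().reshape(-1,3);r=P[:,:2]-hx;s=r@yv;t=r@xv
    for a in range(-190,0,20):
        k=(abs(t)<15)&(s>a)&(s<a+20)&(P[:,2]>140)&(P[:,2]<215)
        if k.sum()>3: print(n,a,k.sum(),np.percentile(P[k,2],[10,50,90]).round(1))
    k=(abs(t)<40)&(s<-100)&(s>-190)&(P[:,2]>192)&(P[:,2]<212)
    if k.sum()>5: print('wing',k.sum(),cv2.minAreaRect(np.c_[t,s][k].astype(np.float32)),np.median(P[k],0))
E
```

```text
t 15.7833 pos [ 582.7 -205.7  320.2] x_st 1.0 s -144.9 w 43.8 yaw 1.369 tool y [ 0.001 -0.    -1.   ] F [ 0.1 -0.2  0.8] q [-0.36  0.32  1.55  0.    1.27 -1.73]
scene -190 68 [156.9 159.4 161.7]
scene -170 43 [157.4 160.4 199.9]
scene -150 102 [158.9 168.8 202. ]
scene -130 69 [157.2 159.3 161.8]
scene -110 73 [157.1 159.5 161.5]
scene -90 72 [157.  159.  161.2]
scene -70 71 [156.9 159.1 160.9]
scene -50 64 [156.8 159.4 161.5]
scene -30 69 [156.3 159.1 161.1]
scene -10 63 [157.4 161.2 163.9]
wing 79 ((0.26259803771972656, -147.61651611328125), (10.082406997680664, 54.25368881225586), 83.3831558227539) [ 585.55384401 -208.71716989  200.78922774]
top -190 82 [157.2 159.8 161.8]
top -170 49 [157.2 159.8 161.5]
top -150 120 [161.  182.5 202.1]
top -130 85 [157.4 159.8 162.4]
top -110 81 [157.3 159.8 162.9]
top -90 82 [157.6 160.2 162.1]
top -70 84 [157.1 159.9 162.7]
top -50 83 [157.3 159.7 162.9]
top -30 80 [157.1 159.8 162.1]
top -10 79 [158.3 161.2 165.2]
wing 91 ((0.5949974060058594, -144.47840881347656), (10.037636756896973, 53.87118148803711), 81.47074127197266) [ 580.89020186 -204.33604666  200.79214027]
wrist -190 449 [159.  159.9 160.8]
wrist -170 457 [159.2 160.3 165.4]
wrist -150 474 [159.8 200.2 202.3]
wrist -130 441 [159.1 159.9 160.7]
wrist -110 454 [159.  160.  160.8]
wrist -90 446 [159.1 159.9 160.9]
wrist -70 446 [159.  159.9 160.9]
wrist -50 454 [159.1 160.  160.9]
wrist -30 448 [158.9 159.9 161. ]
wrist -10 461 [159.4 161.7 164.1]
wing 516 ((-0.3807868957519531, -145.1145782470703), (9.974337577819824, 53.4388427734375), 82.68020629882812) [ 579.46839223 -205.16605315  201.42844668]
```

View pics/s13.png

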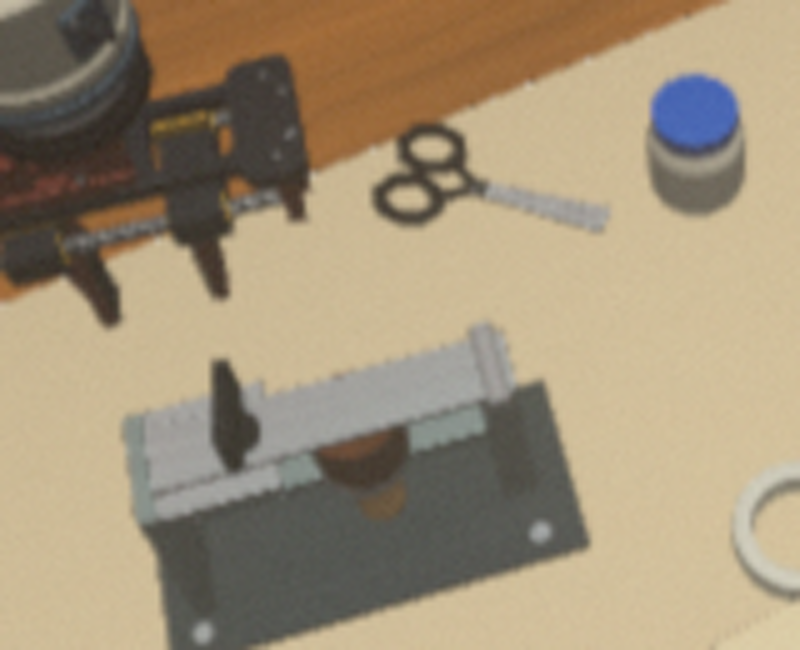

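View pics/w13.png

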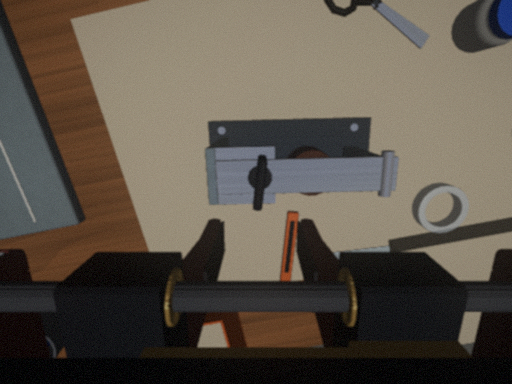

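Request:
jog_arm(
  steps=[
    {"turn":[0,0,-0.034],"dp":[-0.014,0,-0.2],"claw":0.5},
    {"turn":[0,0,-0.034],"dp":[-0.014,0,-0.6],"claw":0.5},
    {"turn":[0,0,-0.034],"dp":[-0.014,0,-1],"claw":0.5},
    {"turn":[0,0,-0.034],"dp":[-0.014,0,-1],"claw":0.5},
    {"turn":[0,0,-0.034],"dp":[-0.014,0,-1],"claw":0.5},
    {"turn":[0,0,-0.034],"dp":[-0.014,0,-1],"claw":0.5},
  ],
)

```text
t: 16.43
ee_pos: [582.4, -206.1, 241.8]
orientation: [-1.342, -0.98, 0.978]
ft_force: [0.4, 1.1, 0.9]
width: 43.8
```

```bash
python3 st.py; python3 - <<'E'
from h import *
grab('wrist','w14.png')
hx=np.array([607.7,-63]);yv=np.array([.18,.984]);xv=np.array([.984,-.18])
for n in ['wrist']:
    d=L(n);P=d.cloud().reshape(-1,3);r=P[:,:2]-hx;s=r@yv;t=r@xv
    k=(abs(t)<40)&(s<-100)&(s>-190)&(P[:,2]>192)&(P[:,2]<208)
    if k.sum()>5: print('wing',k.sum(),cv2.minAreaRect(np.c_[t,s][k].astype(np.float32)),np.median(P[k],0))
E
```

```text
t 16.4333 pos [ 582.4 -206.1  241.8] x_st 0.9 s -145.4 w 43.8 yaw 1.262 tool y [ 0.003 -0.001 -1.   ] F [0.4 1.1 0.9] q [-0.36  0.39  1.63  0.    1.12 -1.62]
wing 893 ((-0.6728782653808594, -145.30165100097656), (9.583627700805664, 52.776573181152344), 82.8544692993164) [ 579.01234125 -204.91843726  201.56331867]
```

View pics/w14.png

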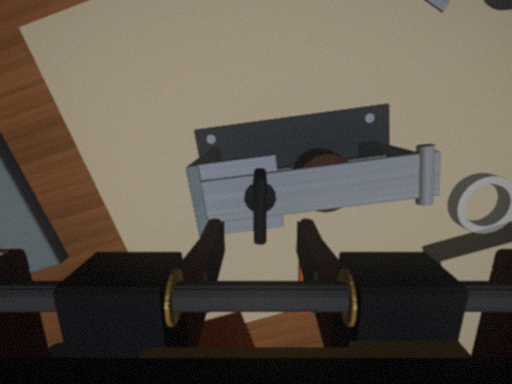

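Request:
jog_arm(
  steps=[
    {"turn":[0,0,0],"dp":[-0.01,0,-0.3],"claw":0.5},
    {"turn":[0,0,0],"dp":[-0.01,0,-0.6],"claw":0.5},
    {"turn":[0,0,0],"dp":[-0.01,0,-0.86],"claw":0.5},
    {"turn":[0,0,0],"dp":[-0.01,0,-0.86],"claw":0.5},
    {"turn":[0,0,0],"dp":[-0.01,0,-0.86],"claw":0.5},
    {"turn":[0,0,0],"dp":[-0.01,0,-0.86],"claw":0.5},
  ],
)

```text
t: 16.98
ee_pos: [583.4, -206.8, 175.9]
orientation: [-1.346, -0.983, 0.976]
ft_force: [-0.1, 0.2, 0.2]
width: 44.2
```

```bash
python3 st.py
```

```text
t 16.9833 pos [ 583.4 -206.8  175.9] x_st 2.0 s -145.9 w 44.2 yaw 1.262 tool y [ 0.007 -0.003 -1.   ] F [-0.1  0.2  0.2] q [-0.36  0.47  1.68  0.    0.98 -1.62]
```

Request:
jog_arm(
  steps=[
    {"turn":[0.001,0.002,0],"dp":[-0.022,0.012,-0.04],"claw":0.5},
    {"turn":[0.001,0.002,0],"dp":[-0.022,0.012,-0.04],"claw":0.5},
    {"turn":[0.001,0.002,0],"dp":[-0.022,0.012,-0.04],"claw":0},
    {"turn":[0.001,0.002,0],"dp":[-0.022,0.012,-0.04],"claw":0},
    {"turn":[0.001,0.002,0],"dp":[-0.022,0.012,-0.04],"claw":0},
    {"turn":[0.001,0.002,0],"dp":[-0.022,0.012,-0.04],"claw":0},
    {"turn":[0.001,0.002,0],"dp":[-0.022,0.012,-0.04],"claw":0},
    {"turn":[0.001,0.002,0],"dp":[-0.022,0.012,-0.04],"claw":0},
    {"turn":[0.001,0.002,0],"dp":[-0.022,0.012,-0.04],"claw":0},
    {"turn":[0.001,0.002,0],"dp":[-0.022,0.012,-0.04],"claw":0},
  ],
)

```text
t: 17.82
ee_pos: [581.5, -206.2, 172.7]
orientation: [-1.34, -0.979, 0.979]
ft_force: [-1.4, -3.3, 0.2]
width: 9.7
```

```bash
python3 st.py
```

```text
t 17.8167 pos [ 581.5 -206.2  172.7] x_st -0.0 s -145.6 w 9.7 yaw 1.262 tool y [ 0. -0. -1.] F [-1.4 -3.3  0.2] q [-0.36  0.47  1.69  0.    0.99 -1.62]
```

Request:
jog_arm(
  steps=[
    {"turn":[0,0,-0.03],"dp":[0,0.005,0],"claw":0},
    {"turn":[0,0,-0.06],"dp":[0,0.005,0],"claw":0},
    {"turn":[0,0,-0.1],"dp":[0,0.005,0],"claw":0},
    {"turn":[0,0,-0.13],"dp":[0,0.005,0],"claw":0},
    {"turn":[0,0,-0.17],"dp":[0,0.005,0],"claw":0},
    {"turn":[0,0,-0.2],"dp":[0,0.005,0],"claw":0},
    {"turn":[0,0,-0.24],"dp":[0,0.005,0],"claw":0},
    {"turn":[0,0,-0.27],"dp":[0,0.005,0],"claw":0},
    {"turn":[0,0,-0.3],"dp":[0,0.005,0],"claw":0},
    {"turn":[0,0,-0.33],"dp":[0,0.005,0],"claw":0},
    {"turn":[0,0,-0.36],"dp":[0,0.005,0],"claw":0},
    {"turn":[0,0,-0.36],"dp":[0,0.005,0],"claw":0},
  ],
)

```text
t: 18.82
ee_pos: [581.5, -206.2, 172.8]
orientation: [-1.569, -0.101, 0.1]
ft_force: [-1.1, -3.0, -0.7]
width: 9.7
```

```bash
python3 st.py; python3 -c "
from h import *
print(ctrl.get_obs()['moment'])"
```

```text
t 18.8167 pos [ 581.5 -206.2  172.8] x_st 0.0 s -145.6 w 9.7 yaw 0.128 tool y [ 0.    -0.001 -1.   ] F [-1.1 -3.  -0.7] q [-0.36  0.47  1.69 -0.    0.99 -0.49]
[-0.67818256  0.18919135 -0.0914655 ]
```

Request:
jog_arm(
  steps=[
    {"turn":[0,0,-0.03],"dp":[0,0,0],"claw":0},
    {"turn":[0,0,-0.06],"dp":[0,0,0],"claw":0},
    {"turn":[0,0,-0.08],"dp":[0,0,0],"claw":0},
    {"turn":[0,0,-0.09],"dp":[0,0,0],"claw":0},
    {"turn":[0,0,-0.1],"dp":[0,0,0],"claw":0},
    {"turn":[0,0,-0.105],"dp":[0,0,0],"claw":0},
    {"turn":[0,0,-0.105],"dp":[0,0,0],"claw":0},
  ],
)

```text
t: 19.4
ee_pos: [581.5, -206.2, 172.8]
orientation: [-1.566, 0.157, -0.157]
ft_force: [-0.6, -1.5, 0.2]
width: 9.8
```

```bash
python3 st.py; python3 -c "
from h import *
print(ctrl.get_obs()['moment'])"
```

```text
t 19.4 pos [ 581.5 -206.2  172.8] x_st 0.0 s -145.7 w 9.8 yaw -0.200 tool y [-0.    -0.001 -1.   ] F [-0.6 -1.5  0.2] q [-0.36  0.47  1.68 -0.    0.99 -0.16]
[-0.46600794  0.16740778  0.49190678]
```

Request:
jog_arm(
  steps=[
    {"turn":[0,0,-0.008],"dp":[0,0,0],"claw":0},
    {"turn":[0,0,-0.008],"dp":[0,0,0],"claw":0},
    {"turn":[0,0,0.002],"dp":[0,0,0],"claw":0},
    {"turn":[0,0,0.002],"dp":[0,0,0],"claw":0.5},
    {"turn":[0,0,0.002],"dp":[0,0,0],"claw":0.5},
    {"turn":[0,0,0.002],"dp":[0,0,0],"claw":0.5},
    {"turn":[0,0,0.002],"dp":[0,0,0],"claw":0.5},
    {"turn":[0,0,0.002],"dp":[0,0,0],"claw":0.5},
  ],
)

```text
t: 20.07
ee_pos: [581.5, -206.1, 172.7]
orientation: [-1.566, 0.152, -0.152]
ft_force: [-0.1, -1.2, 0.9]
width: 40.1
```

Request:
jog_arm(
  steps=[
    {"turn":[0,0,0],"dp":[0,0,0.2],"claw":0.5},
    {"turn":[0,0,0],"dp":[0,0,0.6],"claw":0.5},
    {"turn":[0,0,0],"dp":[0,0,1],"claw":0.5},
    {"turn":[0,0,0],"dp":[0,0,1],"claw":0.5},
  ],
)

```text
t: 20.4
ee_pos: [584.7, -207.2, 259.1]
orientation: [-1.569, 0.145, -0.16]
ft_force: [0.7, -0.2, 0.5]
width: 44.3
```

Request:
jog_arm(
  steps=[
    {"turn":[0,0,0],"dp":[-0.5,0,0.5],"claw":0.5},
    {"turn":[0,0,0],"dp":[-1,0,1],"claw":0.5},
    {"turn":[0,0,0],"dp":[-1,0,1],"claw":0.5},
    {"turn":[0,0,0],"dp":[-1,0,1],"claw":0.5},
  ],
)

```text
t: 20.73
ee_pos: [503.7, -207.8, 344.0]
orientation: [-1.571, 0.141, -0.166]
ft_force: [1.2, -0.2, 0.5]
width: 44.0
```

```bash
python3 st.py; python3 - <<'E'
from h import *
grab('scene','scene15.png'); crop('scene',110,180,270,310,5,'s15.png'); grab('top'); grab('wrist')
crop('top',300,120,430,200,6,'t15.png')
hx=np.array([607.7,-63]);yv=np.array([.18,.984]);xv=np.array([.984,-.18])
for n in ['scene','top','wrist']:
    d=L(n);P=d.cloud().reshape(-1,3);r=P[:,:2]-hx;s=r@yv;t=r@xv
    k=(abs(t)<40)&(s<-100)&(s>-190)&(P[:,2]>192)&(P[:,2]<212)
    if k.sum()>5: print(n,'wing',k.sum(),cv2.minAreaRect(np.c_[t,s][k].astype(np.float32)))
    k=(abs(t)<15)&(s<-172)&(s>-190)&(P[:,2]>140)&(P[:,2]<175)
    if k.sum()>5: print('tab z',np.median(P[k,2]))
    for nm,c,z in (('jar',(459,143),85),('bottle',(625.5,233.5),150)):
        k=(np.hypot(P[:,0]-c[0],P[:,1]-c[1])<45)&(abs(P[:,2]-z-3)<4)
        if k.sum()>5: print(nm,P[k].mean(0).round(1))
E
```

```text
t 20.7333 pos [ 503.7 -207.8  344. ] x_st -76.3 s -161.2 w 44.0 yaw -0.195 tool y [ 0.015 -0.007 -1.   ] F [ 1.2 -0.2  0.5] q [-0.41  0.17  1.69 -0.    1.26 -0.22]
scene wing 92 ((-0.2112264633178711, -147.4130096435547), (11.09900951385498, 52.77290725708008), 0.6592639684677124)
tab z 159.41437715439804
jar [458.1 140.   87.3]
bottle [624.6 229.8 151.9]
top wing 104 ((0.5914106369018555, -144.54689025878906), (54.345211029052734, 11.100290298461914), 88.94821166992188)
tab z 159.86954533474682
jar [458.6 143.2  87.8]
bottle [625.  233.6 152.9]
wrist wing 534 ((0.2167797088623047, -145.28683471679688), (10.4028959274292, 54.1589241027832), 0.3110802173614502)
tab z 159.9556023667697
```

View pics/s15.png

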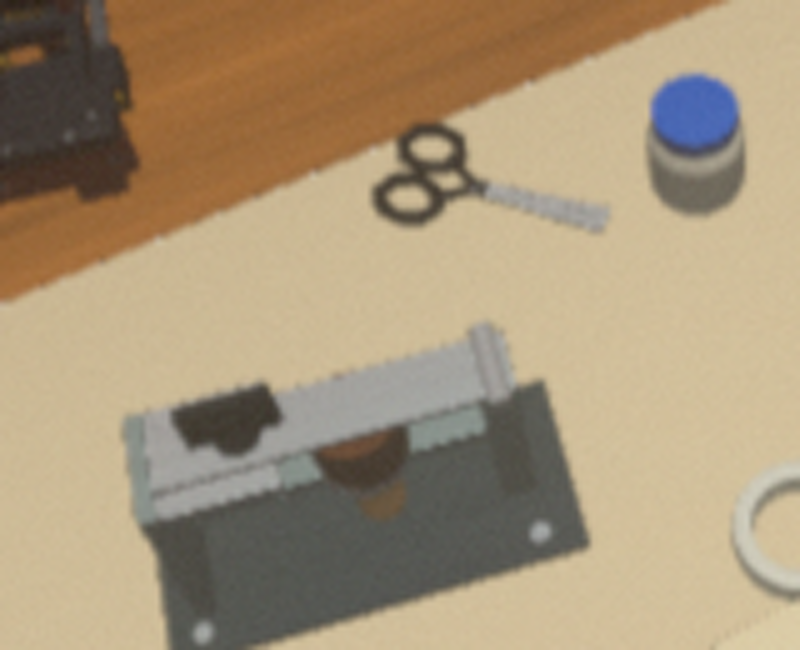

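View pics/t15.png

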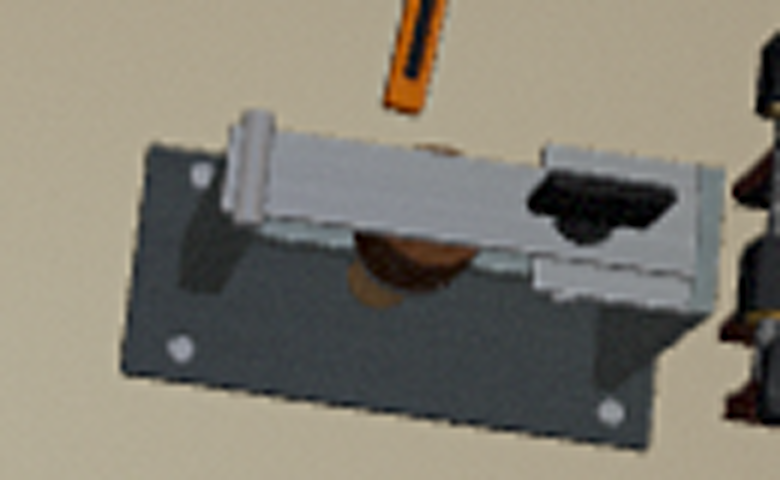

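View pics/scene15.png

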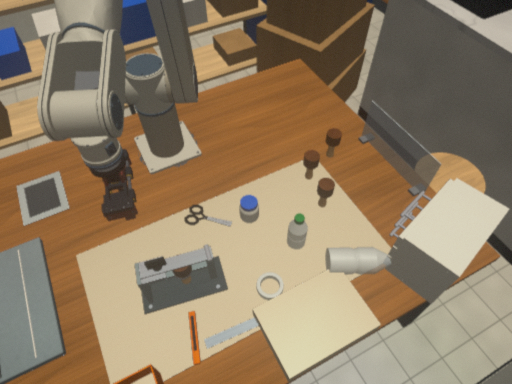

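The bar is shut (tab at z about 160 mm), the wing lies along the bar, and the mallet sits in the ring. I'll hold still for a moment and hand in.

Request:
jog_arm(
  steps=[
    {"turn":[0,0,0],"dp":[0,0,0],"claw":0.5},
    {"turn":[0,0,0],"dp":[0,0,0],"claw":0.5},
    {"turn":[0,0,0],"dp":[0,0,0],"claw":0.5},
    {"turn":[0,0,0],"dp":[0,0,0],"claw":0.5},
  ],
)

```text
t: 21.22
ee_pos: [505.1, -206.9, 337.6]
orientation: [-1.568, 0.146, -0.159]
ft_force: [-0.6, -0.5, -0.2]
width: 44.1
```

```bash
python3 -c "
from h import *
print(ctrl.close_job())"
```

```text
the job is handed in; nothing more can be done
None
```

The job is done and was handed in at 21.2 s of the 72 s allowed. The hand-in itself gives no verdict.

- **Mallet:** I took the mallet farthest to the robot's right and lowered it handle-first through the ring. I felt the head touch down and then let go. Later pictures show it sitting in the ring.
- **Keeper bar:** I pushed it down past the balance point and it sank shut. All three cameras put its upper face level at about 160 mm, which is the shut height.
- **Wing knob:** I turned it clockwise until the turning moment jumped to about 0.5 N m at the stop. After release, the wing lay along the bar to within about 1° in every camera. The cam tongue is under the bar and not visible, so I judged that it is locked from the wing angle and the stop.
- **Jar and bottle:** Both tops measure where they were at the start, within about 0.5 mm in the top camera.
- **Disagreements:** The scene camera read positions 3–4 mm off in y from the top and wrist cameras. I used the latter two, and the fits confirmed them. No checks failed.

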